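Lift the printed caps out to the inspection camera

TASK

The caps in the grey nest plate are freshly printed, so keep the fingers off the plate and the caps: take the lifter by its upright grip, slide its blade under the nest plate between the rails of the rest and lift the plate out on it. Present it to the inspection camera at the left: hold the plate level and square to the camera stand, its middle straight over the pointed pin and its underside 4 to 5 cm above the pin's tip, with all three caps still in their pockets. Finish while holding it there, still and touching nothing else, and leave everything else on the bench where it stands.

Things in the scene. Friction and masses are not known exactly. Their poses are not given: they have to be found in the camera images.
- nest_plate: Grey rectangular nest plate, 80 (x) x 100 (y) x 8 thick, about 0.1 kg, with three black caps in a row along its y in round pockets 4 deep. It lies loose across the two rails of the rest, its x and y along the rest's. Origin: centre of its underside; z up.
- rest: Fixed low metal rest: base 100 (x) x 112 (y) x 4, two rails along x, 16 wide, 70 clear between them, tops at z = 40. The plate lies on the rail tops, so under it runs a tunnel along x, 70 wide and 36 high (z 4 to 40), open at both ends; the -x end faces the robot. Stops 8 high stand on the rails' +x ends just behind the plate. Origin: centre of the underside.
- lifter: Hand lifter, 0.11 kg, standing loose on the bench: flat steel blade 46 wide, z 0 to 3, x -32 to +110 (tip). Upright black grip 30 (x) x 16 (y) up to z = 85; fingers close along y. Its foot is 34 x 30 up to z = 9. Origin: on the blade's underside below the grip's middle; x to the tip, z up. A plate centred at x = 60 to 65 sits well, just ahead of the grip.
- lifter_grip (a point): A point on the lifter's grip at its middle, 65 above the blade's underside: a good place to pinch.
- camera_stand: Fixed inspection camera on the side table at the left: grey foot 120 (x) x 80 (y) x 10; steel column 240 high at x = 46 with a grey camera head (x > -25, z 180 to 265) looking down and forward (-x) over a pointed pin at x = -48. Origin: centre of the foot's underside; -x faces the robot, z up.
- pin_tip (a point): Tip of the thin upright pointed pin on the front of the camera stand's foot, 80 above the table, axes as the camera stand's.
- printed_cap_a: Black round cap, 24 mm across, 9 high, about 12 g, loose in the nest plate's pocket at plate y = -31; stands 5 above the plate's top. Origin: centre of its underside, 4 above the plate's underside.
- printed_cap_b: Black round cap, 24 mm across, 9 high, about 12 g, loose in the nest plate's pocket at plate y = 0; stands 5 above the plate's top. Origin: centre of its underside, 4 above the plate's underside.
- printed_cap_c: Black round cap, 24 mm across, 9 high, about 12 g, loose in the nest plate's pocket at plate y = 31; stands 5 above the plate's top. Origin: centre of its underside, 4 above the plate's underside.
- ink_jar_1: Bystander: ink jar, cream, 60 mm wide, 62 mm high; origin: centre of its underside.
- ink_jar_2: Bystander: ink jar, grey and white, 54 mm wide, 55 mm high; origin: centre of its underside.
- ink_pot: Bystander: slim blue-lidded pot, 38 mm wide, 66 mm high; origin: centre of its underside.
- tape: Bystander: roll of masking tape lying flat, 70 mm across, 25 mm high; origin: centre of its underside.
- hex_key: Bystander: L-shaped hex key lying flat, 47x76x5 mm; origin: centre of its underside.
- brush: Bystander: flat dusting brush lying flat, 160x32x10 mm; origin: centre of its underside.

How it is judged (in metres and radians):
On the way, in this order (a step that is already met when the one before it is completed fails the run):
1. the lifter is picked up by the fingers (contact force between the fingers and lifter above 1 N and height (world z) of lifter above 0.006 m), for 0.1 s.
2. the blade is under the plate, which still lies on the rest (contact force between the fingers and lifter above 1 N and x of nest_plate in the frame of lifter between 0.035 and 0.095 m and y of nest_plate in the frame of lifter between -0.022 and 0.022 m and z of nest_plate in the frame of lifter between 0.001 and 0.04 m and height (world z) of nest_plate below 0.046 m), for 0.05 s.
3. the plate is lifted clear of the rest on the blade (contact force between the fingers and lifter above 1 N and x of nest_plate in the frame of lifter between 0.035 and 0.095 m and y of nest_plate in the frame of lifter between -0.022 and 0.022 m and contact force between nest_plate and lifter above 0.4 N and contact force between nest_plate and rest below 0.05 N and height (world z) of nest_plate above 0.06 m), for 0.2 s.
At the end, for the whole second after the job is handed in: Lifter in the fingers, plate still and carried by the blade alone: middle of its underside within 18 mm sideways of the pin's tip, 30 to 62 mm above it, level to 0.12 rad, square to the stand to 0.17 rad, caps within 6 mm of their pockets; nothing touches the camera stand (contact force between the fingers and lifter above 1 N and x of nest_plate in the frame of lifter between 0.035 and 0.095 m and y of nest_plate in the frame of lifter between -0.022 and 0.022 m and contact force between nest_plate and lifter above 0.4 N and contact force between nest_plate and rest below 0.05 N and horizontal distance between nest_plate and pin_tip below 0.018 m and z of nest_plate in the frame of pin_tip between 0.03 and 0.062 m and angle between nest_plate's own z axis and vertical below 0.12 rad and angle between the y axis of nest_plate and the y axis of camera_stand, either way round below 0.17 rad and contact force between each of lifter, nest_plate, the arm and camera_stand below 0.1 N and contact force between nest_plate and the fingers below 0.1 N and linear speed of nest_plate below 0.02 m/s and angular speed of nest_plate below 0.15 rad/s and x of printed_cap_a in the frame of nest_plate between -0.006 and 0.006 m and y of printed_cap_a in the frame of nest_plate between -0.037 and -0.025 m and z of printed_cap_a in the frame of nest_plate between 0.001 and 0.0075 m and x of printed_cap_b in the frame of nest_plate between -0.006 and 0.006 m and y of printed_cap_b in the frame of nest_plate between -0.006 and 0.006 m and z of printed_cap_b in the frame of nest_plate between 0.001 and 0.0075 m and x of printed_cap_c in the frame of nest_plate between -0.006 and 0.006 m and y of printed_cap_c in the frame of nest_plate between 0.025 and 0.037 m and z of printed_cap_c in the frame of nest_plate between 0.001 and 0.0075 m); the arm keeps its last pose, push and grip.
It fails at once if the fingers touch the nest plate or a printed cap (contact force between the fingers and nest_plate above 0.3 N or contact force between the fingers and printed_cap_a above 0.3 N or contact force between the fingers and printed_cap_b above 0.3 N or contact force between the fingers and printed_cap_c above 0.3 N).
It fails at once if a cap leaves its pocket (distance between any of printed_cap_a, printed_cap_b, printed_cap_c and nest_plate above 0.05 m).
It fails at once if a bystander is moved by more than 3 cm (distance of any of ink_jar_1, ink_jar_2, ink_pot, tape, hex_key, brush from where it was at the start of the episode above 0.03 m).
It also fails if it takes over 59 s, if anything falls off the work surface, if the arm or the gripper's body presses on something with over 40 N, if the wrist force passes 120 N, or if a joint passes its speed limit or range.

ROBOT

A 6-joint arm with a two-finger parallel gripper is mounted at the origin on a cart in front of the work surface, level with it; the furniture and walls round the work are solid. World frame = base frame: x ahead of the robot, y to its left, z up, the work surface at z = 0. Lengths are in m, angles in degrees, forces in N, time in s.
With the tool pointing down it reaches from about 0.35 to 0.975 m from the base axis. Payload 7.1 kg.
Tool frame: the origin (TCP) lies on the centre line of the jaws, within the pads' length; the fingertips stand 14 mm ahead of it and the grasp point (between the pads) lies 5 mm behind it; z points along the fingers, y is the direction in which the jaws open and shut (so a half turn about z gives the same grasp; the last joint's range is limited). The gripper opens to 88 mm and grips with 3 to 60 N. Pads are 20 mm wide; open, the fingers measure 115 mm over their backs; the gripper's body (75 mm by 178 mm) begins 61 mm behind the grasp point.
Start: joints at [62.51, 24.242, 93.386, -0, 62.372, -1.089], TCP at [0.278, 0.56, 0.237] pointing down, gripper open.
Joint ranges: [-172.04, 172.04], [-51.8, 120.97], [4.93, 147.93], [-75.15, 255.16], [6.16, 154.13], [-145.62, 145.62]. Speed limits (degrees/s): [136.94, 136.94, 172.46, 180, 180, 180].

INTERFACE

Orientations are given as a 3x3 rotation matrix whose columns are the frame's x, y, z axes.
In Python, from bench import ctrl gives the robot as it stands. The module is installed in compiled form; this text tells all that it offers.
- The arm moves only by the tool servo_tool, never from a script. Its arguments are lists of equal length, an entry for each row: "slide": the shift along the tool's x, y, z in units of 40 mm (1.0 is 40 mm), a list of three; "yaw": the turn about the tool's z in units of 5 degrees (1.0 is 5 degrees); "claw": the gripper's target within -1 to 1 (shut at 1, half-way at 0, fully open at -1). A call has exactly 5 rows; each row is the pose to reach, as a shift and turn from the pose measured when the call began, along the tool's axes at that moment; what a row does not reach only later rows make up. A row lasts 1/10 s, in which the tool goes at most 50 mm and 8.59 degrees, less where a joint would pass 70% of its speed; a pose out of reach is approached as far as the arm can. A call with a gripper value outside its range is refused whole. The fingers move at their own pace and stop on an object; "squeeze" is the grip in N (left out, the last holds). Time passes only in rows, so rows that repeat a pose let the fingers close, or fill a call up. It gives the time, the measured TCP pose, the force and the opening at its end, in the units of the state.
- ctrl.get_state(): the state, without advancing time (a new reading comes with each control period).
- ctrl.read_camera(name): name is "scene" or "side" or "wrist"; returns a dict with "pixels" (384x512x3 uint8, red, green, blue), "z_map" (384x512 float32, m along the optical axis (not along the pixel's ray), 0 where there is no reading), "fovy" (degrees; the focal length in pixels is half the picture's height over the tangent of half this angle, whatever the lens; pixels are square), "cx", "cy" (the principal point, pixels), "dist_coeffs" ([k1, k2, p1, p2, k3] as OpenCV has them; the pictures are not rectified), "pose" (4x4, takes a point from camera to world coordinates). Camera axes: x right, y up, looking along -z (the intrinsics and any distortion apply to the point x, -y, -z); pixel columns grow to the right and rows downward; lengths in m; the calibration is good to about 2 mm. A picture is of the moment at which its call begins.
- ctrl.finish_job(): hands the job in, once; it reports no verdict.
The state is a dict: "time_s": time; "q": joint angles; "qvel": joint speeds; "effort": joint torques, N m; "tcp_pos": TCP position; "eef_rot": TCP orientation; "contact_force": force on the tool from outside, world axes, zero at the start; "moment": the same for the moment, N m; "opening": finger opening in m.
Only numpy, scipy, OpenCV 4.12 (cv2) and the standard library are available. Lean on these libraries where they do the work, as an engineer would, in place of code of your own. Each camera call takes 0.05 s, during which the arm holds its last target.

## Working session

There is one attempt and no reset: what is moved stays moved. The work goes in short steps, Python scripts to look and compute and a tool call to move; the robot and the scene stay as the last step left them, time stands still between calls to the robot, and variables do not carry over. Pictures are saved under pics/ and viewed, and the job is handed in when it is done.

Besides the shell and the picture viewer there is one more tool, called after ">>>" by a JSON object that holds its "name" and its "arguments". servo_tool: Moves the arm, as the interface text tells. Its arguments: {"type":"object","properties":{"slide":{"type":"array","items":{"type":"array","items":{"type":"number"}}},"yaw":{"type":"array","items":{"type":"number"}},"claw":{"type":"array","items":{"type":"number"}},"squeeze":{"type":"number"}},"required":["slide","yaw","claw"]}

```bash
mkdir -p pics; cat > h.py <<'E'
import numpy as np, cv2
from bench import ctrl
def cam(n):
    r=ctrl.read_camera(n)
    h=r["pixels"].shape[0]; f=h/2/np.tan(np.radians(r["fovy"])/2)
    r["K"]=np.array([[f,0,r["cx"]],[0,f,r["cy"]],[0,0,1.]]); r["D"]=np.array(r["dist_coeffs"],float); r["pose"]=np.array(r["pose"]); return r
def ray(r,uv):
    p=cv2.undistortPoints(np.array(uv,float).reshape(-1,1,2),r["K"],r["D"]).reshape(-1,2)
    d=np.c_[p[:,0],-p[:,1],-np.ones(len(p))]@r["pose"][:3,:3].T
    return r["pose"][:3,3],d
def onz(r,uv,z):
    o,d=ray(r,uv); return o+d*((z-o[2])/d[:,2])[:,None]
def depthpts(r,uv):
    o,d=ray(r,uv); uv=np.array(uv).reshape(-1,2).astype(int)
    return o+d*r["z_map"][uv[:,1],uv[:,0]][:,None]
def proj(r,P):
    P=np.array(P,float).reshape(-1,3); T=r["pose"]; c=(P-T[:3,3])@T[:3,:3]; c[:,1:]*=-1
    return cv2.projectPoints(c,np.zeros(3),np.zeros(3),r["K"],r["D"])[0].reshape(-1,2)
def save(r,n,crop=None,s=1):
    im=r["pixels"][:,:,::-1]
    if crop: x0,y0,x1,y1=crop; im=im[y0:y1,x0:x1]
    cv2.imwrite("pics/"+n,cv2.resize(im,None,fx=s,fy=s,interpolation=cv2.INTER_CUBIC))
def cloud(r):
    h,w=r["z_map"].shape; u,v=np.meshgrid(np.arange(w),np.arange(h)); uv=np.c_[u.ravel(),v.ravel()]
    return depthpts(r,uv).reshape(h,w,3)
E
python3 - <<'E'
from h import *
s=ctrl.get_state(); print({k:np.round(v,3).tolist() for k,v in s.items()})
for n in ["scene","side","wrist"]:
    r=cam(n); save(r,n+"0.png",s=1.5); print(n,r["pose"].round(3).tolist(),r["fovy"],r["D"],r["cx"],r["cy"])
E
```

```text
{'time_s': 0.0, 'q': [62.51, 24.282, 93.431, 0.0, 62.375, -1.088], 'qvel': [-0.085, -0.059, -0.026, -0.079, 0.027, -0.047], 'effort': [-0.003, -54.463, -27.367, 0.064, 0.023, -0.0], 'tcp_pos': [0.278, 0.559, 0.236], 'eef_rot': [[-0.896, 0.445, -0.001], [0.445, 0.896, -0.001], [0.0, -0.002, -1.0]], 'contact_force': [-0.222, -0.092, -0.608], 'moment': [0.021, -0.028, 0.035], 'opening': 0.087}
scene [[0.523, 0.589, -0.616, -0.14], [-0.852, 0.363, -0.377, -0.537], [0.002, 0.722, 0.692, 0.944], [0.0, 0.0, 0.0, 1.0]] 52.23180007406777 [-0.10351663  0.          0.          0.          0.        ] 255.25097402222335 189.33111951504023
side [[0.999, 0.02, -0.034, 0.56], [-0.04, 0.409, -0.912, -1.105], [-0.005, 0.912, 0.409, 0.522], [0.0, 0.0, 0.0, 1.0]] 57.34720374259129 [-0.00423306  0.          0.          0.          0.        ] 247.56430778564535 193.4999071634321
wrist [[0.445, -0.852, -0.275, 0.202], [0.896, 0.423, 0.137, 0.597], [-0.001, -0.307, 0.952, 0.384], [0.0, 0.0, 0.0, 1.0]] 60.014249091396266 [-0.01924515  0.          0.          0.          0.        ] 258.13833618514315 186.17486490765702
```

View pics/scene0.png

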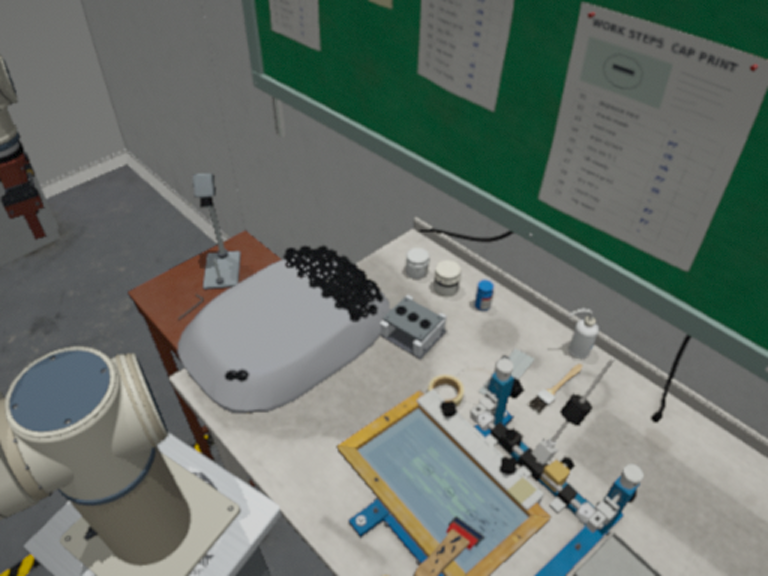

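View pics/side0.png

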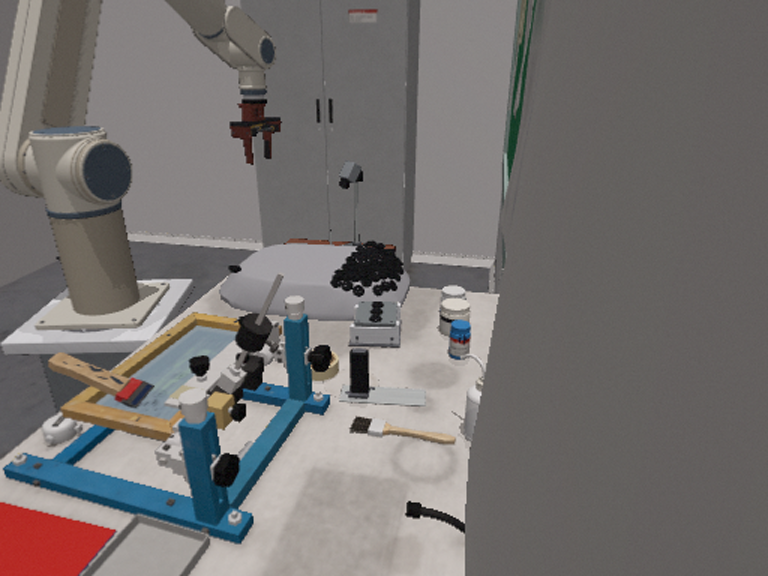

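View pics/wrist0.png

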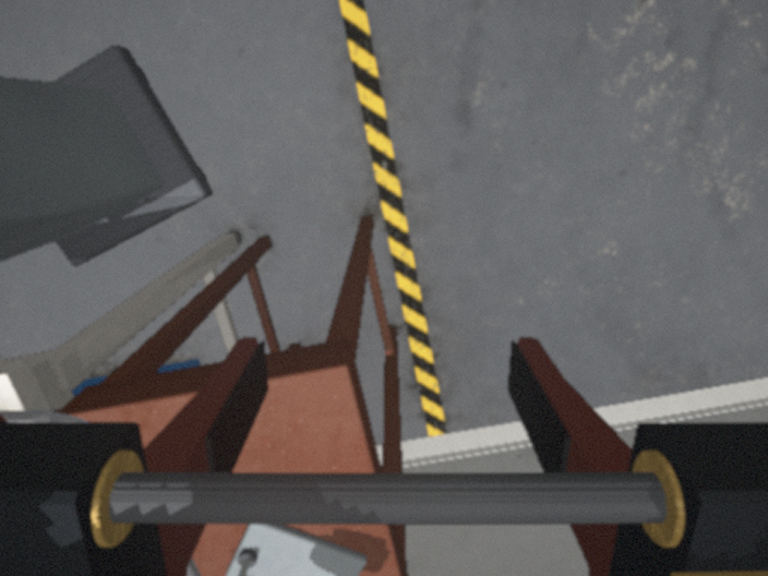

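Scene view: stand at about (220,270), grey lump with caps (280,330), rest with plate (412,325), and the lifter grip near (510,385) behind the blue frame. Side view: lifter grip at (360,370), blade to the right. Now I'll zoom in and measure.

```bash
python3 - <<'E'
from h import *
r=cam("scene"); save(r,"s_a.png",(230,140,420,290),4)
q=cam("side"); save(q,"d_a.png",(200,140,330,300),4.5 if 0 else 3.7)
save(r,"s_b.png",(110,100,270,260),3.7)
np.save("sc.npy",cloud(r)); np.save("sd.npy",cloud(q))
E
```

```text
(no output)
```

View pics/s_a.png

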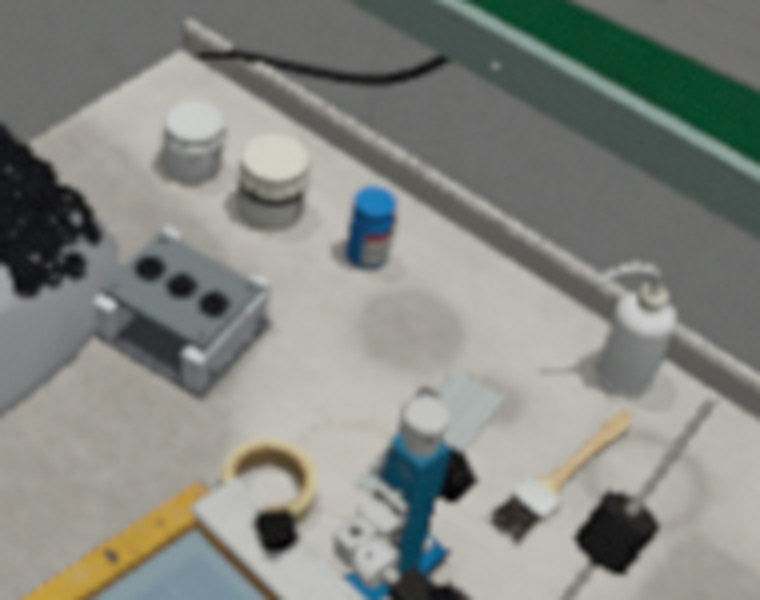

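View pics/d_a.png

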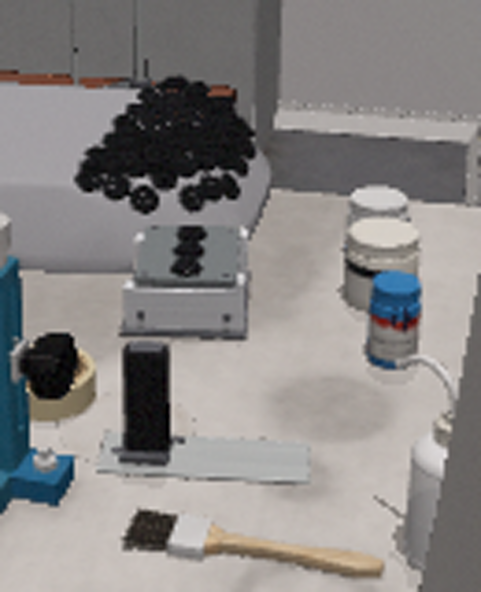

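View pics/s_b.png

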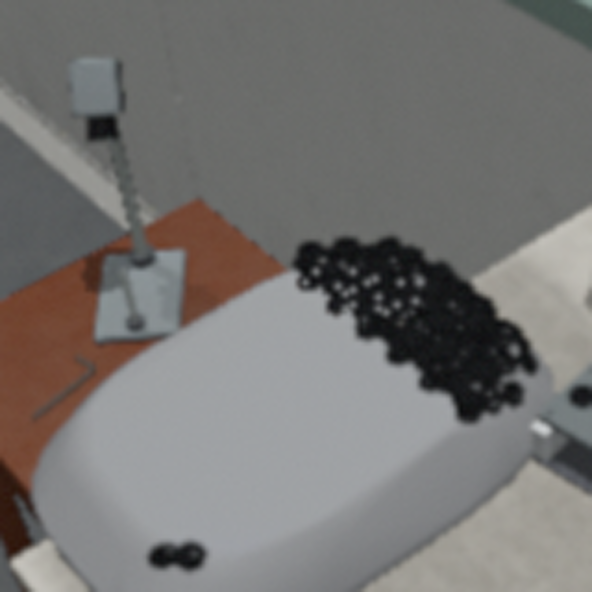

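Side crop shows the lifter standing with its tip pointing right (+x), blade corners in the crop at about (115,432), (97,472), (308,482), (312,445). Scene crop: rest at (185,310), with the lump right beside its left end.

```bash
python3 - <<'E'
from h import *
sc=np.load("sc.npy"); sd=np.load("sd.npy")
q=cam("side"); r=cam("scene")
def S(p): return np.array(p)/3.7+[200,140]
def A(p): return np.array(p)/4+[230,140]
def B(p): return np.array(p)/3.7+[110,100]
print("blade z3",onz(q,S([[115,432],[97,472],[308,482],[312,445]]),.003).round(3).tolist())
print("griptop depth",depthpts(q,S([[146,347],[146,400],[200,460],[280,465]])).round(4).tolist())
print("blade tip scene",onz(r,A([[455,375],[502,402],[470,440]]),.003).round(3).tolist())
print("plate top corners scene",onz(r,A([[167,238],[250,290],[187,350],[110,292]]),.048).round(4).tolist(), depthpts(r,A([[167,260],[180,318]])).round(4))
print("caps",onz(r,A([[150,268],[181,286],[214,304]]),.053).round(4).tolist())
print("caps side",onz(q,S([[191,233],[188,250],[186,267]]),.053).round(4).tolist())
print("lump depth scene max", )
m=(sc[...,2]>0.02)&(sc[...,2]<.35)&(sc[...,1]>.05)&(sc[...,0]>.2)&(sc[...,0]<1.1)
for y in np.arange(-.1,1.0,.05):
    k=m&(abs(sc[...,1]-y)<.025)
    if k.any(): print(round(y,2),k.sum(),"x",sc[k][:,0].min().round(3),sc[k][:,0].max().round(3),"z",sc[k][:,2].max().round(3))
print("pin tip px, base", onz(r,B([[122,262],[135,322]]),.08).round(3).tolist(), depthpts(r,B([[135,322],[122,262],[160,310],[20,330]])).round(3).tolist())
print("foot corners depth",depthpts(r,B([[108,255],[182,253],[178,328],[98,337]])).round(3).tolist())
E
```

```text
blade z3 [[0.546, -0.346, 0.003], [0.534, -0.391, 0.003], [0.672, -0.409, 0.003], [0.68, -0.367, 0.003]]
griptop depth [[0.5678, -0.3697, 0.0851], [0.5672, -0.376, 0.0483], [0.6029, -0.3789, 0.0014], [0.6561, -0.387, 0.0014]]
blade tip scene [[0.673, -0.365, 0.003], [0.666, -0.406, 0.003], [0.619, -0.399, 0.003]]
plate top corners scene [[0.6458, -0.1186, 0.048], [0.6302, -0.2021, 0.048], [0.5508, -0.1904, 0.048], [0.5712, -0.1103, 0.048]] [[ 0.6246 -0.1307  0.0478]
 [ 0.5767 -0.1697  0.0473]]
caps [[0.6056, -0.126, 0.053], [0.6015, -0.1563, 0.053], [0.5984, -0.1872, 0.053]]
caps side [[0.6092, -0.1332, 0.053], [0.6051, -0.1647, 0.053], [0.6021, -0.1946, 0.053]]
lump depth scene max
0.05 1246 x 0.244 0.957 z 0.35
0.1 2346 x 0.245 0.969 z 0.35
0.15 2105 x 0.256 0.981 z 0.35
0.2 1373 x 0.272 0.996 z 0.35
0.25 641 x 0.301 1.01 z 0.35
0.3 659 x 0.493 1.029 z 0.35
0.35 906 x 0.524 1.035 z 0.35
0.4 497 x 0.987 1.049 z 0.35
0.45 531 x 0.248 1.062 z 0.35
0.5 1034 x 0.21 1.072 z 0.349
0.55 559 x 0.236 1.09 z 0.35
0.6 450 x 0.269 1.097 z 0.35
0.65 150 x 1.051 1.1 z 0.349
pin tip px, base [[0.507, 0.305, 0.08], [0.454, 0.239, 0.08]] [[0.495, 0.292, 0.021], [0.561, 0.374, 0.009], [0.529, 0.295, 0.008], [0.44, 0.395, 0.003]]
foot corners depth [[0.57, 0.405, -0.003], [0.603, 0.332, 0.008], [0.526, 0.271, -0.001], [0.471, 0.321, 0.006]]
```

```bash
python3 - <<'E'
from h import *
sc=np.load("sc.npy"); sd=np.load("sd.npy")
P=np.vstack([sc.reshape(-1,3),sd.reshape(-1,3)])
P=P[(P[:,2]>-.05)&(P[:,2]<.45)]
xs=np.arange(.2,.95,.05); ys=np.arange(.6,-.66,-.05)
print("max z cm grid; cols x",xs.round(2).tolist())
for y in ys:
    row=[]
    for x in xs:
        k=(abs(P[:,0]-x)<.025)&(abs(P[:,1]-y)<.025)
        row.append("%3d"%round(P[k,2].max()*100) if k.sum()>2 else "  .")
    print("%5.2f"%y," ".join(row))
E
```

```text
max z cm grid; cols x [0.2, 0.25, 0.3, 0.35, 0.4, 0.45, 0.5, 0.55, 0.6, 0.65, 0.7, 0.75, 0.8, 0.85, 0.9]
 0.60   .  32  35  35   .   .   .   .   .   .   .   .   .   .   .
 0.55   .  45  45   .   .   .   .   .   .   .   .   .   .   .   .
 0.50  35  45  45   .   .   .   .   .   .   .   .   .   .   .   .
 0.45   .  35   .   0   0   1   0   0   .   .   .   .   .   .   .
 0.40   .   .   .   0   0   0   0   1   1   1   0   .   .   .   .
 0.35   .   .   .   1   1   1  20  26  25   1   0   .   .   .   .
 0.30   .   .   0   1   1   1   8  25   1   0   .   .   .   .   .
 0.25   .   .   4   6   6   .   1   1   0   0   .   .   .   .   .
 0.20   .   2   7   8   8   8   7   7   8   .   .   .   .   .   .
 0.15   0   5   7   8   7   8   8   8   9   9   .   .   .   .  23
 0.10   0   5   8   8   8   7   7   8   8   9   6   .   .   .  45
 0.05   0   7   8   7   7   7   8   9   9   9   5   1   0   0  45
-0.00   1   4   8   7   8   7   8  10   9   9   3   0   1   0  45
-0.05   0   0   5   7   7   7   9  10   9   9   1   6   6  45  45
-0.10   1   0   1   1   1   5   8   9   7   5   0   6   6  45  43
-0.15   0   0   0   1   0   0   0   5   6   5   1   7   7  45  14
-0.20   0   8   8   0   1   0   0   5   6   5   1   7   6  45  15
-0.25   2   8   9   9   9   8   3   2   0   0   1   7  44  45   .
-0.30   8   9   7   7  11  10   3   3   0   0   0   0  45  45   .
-0.35   8   8   7  14  14  11   2   9   9   1   0  30  45  14   .
-0.40   8   8   7  11  12  20  20   9   9   1   1  40  45  14   .
-0.45  11   9  11  14  13   3  11   1   1   1  13  45  45   .   .
-0.50   8   8  11  14  22  23   0   0   1   1   9  45  28   .   .
-0.55   2   8  10  12  23  30  29   0   1   1   0  45  14   .   .
-0.60   2   2   2  15  19   0   1   0   1   1  23  45  14   .   .
-0.65   1   2   2  19  19  10   1   1   6   6  45  45   .   .   .
```

Lump is 8–10 cm high, rail/plate ~5 cm, a post 20 cm high at about (0.50,-0.40). First, rise and look down at the stand with the wrist camera.

>>> {"name": "servo_tool", "arguments": {"slide": [[0,0,-0.8],[0,0,-1.8],[0,0,-2.8],[0,0,-3.8],[-0.5,-0.3,-4.1]], "yaw": [0,0,0,0,0], "claw": [-1,-1,-1,-1,-1]}}

```text
time_s: 0.85
tcp_pos: [0.2903, 0.5426, 0.4055]
eef_rot: [[-0.897, 0.443, 0.003], [0.443, 0.897, 0.007], [0.0, 0.007, -1.0]]
contact_force: [0.3, 0.4, -0.8]
opening: 0.088
```

>>> {"name": "servo_tool", "arguments": {"slide": [[-0.9,-0.4,0],[-1.9,-0.8,0],[-2.9,-1.2,0],[-3.9,-1.6,0],[-4.9,-2.1,0]], "yaw": [1.2,2.5,4,5.5,7], "claw": [-1,-1,-1,-1,-1]}}

```text
time_s: 1.35
tcp_pos: [0.4298, 0.3793, 0.4049]
eef_rot: [[-0.476, 0.879, 0.003], [0.879, 0.476, 0.007], [0.005, 0.006, -1.0]]
contact_force: [-0.2, -1.0, -0.1]
opening: 0.0881
```

>>> {"name": "servo_tool", "arguments": {"slide": [[-0.8,0.1,0],[-1.7,0.2,0],[-2.5,0.4,0],[-3,0.5,0],[-3,0.5,0]], "yaw": [1.3,2.7,4,5,5], "claw": [-1,-1,-1,-1,-1]}}

```text
time_s: 1.85
tcp_pos: [0.5058, 0.2814, 0.4043]
eef_rot: [[-0.055, 0.998, 0.003], [0.998, 0.055, 0.007], [0.006, 0.004, -1.0]]
contact_force: [-0.0, -0.2, -0.7]
opening: 0.0881
```

```bash
python3 - <<'E'
from h import *
import pickle
r=cam("wrist"); save(r,"w1.png",s=1.5); pickle.dump(r,open("w1.pkl","wb"))
print(ctrl.get_state()["tcp_pos"], proj(r,[[.507,.305,.08]]))
E
```

```text
[0.50496505 0.28246485 0.40435228] [[258.80595508 126.33567423]]
```

View pics/w1.png

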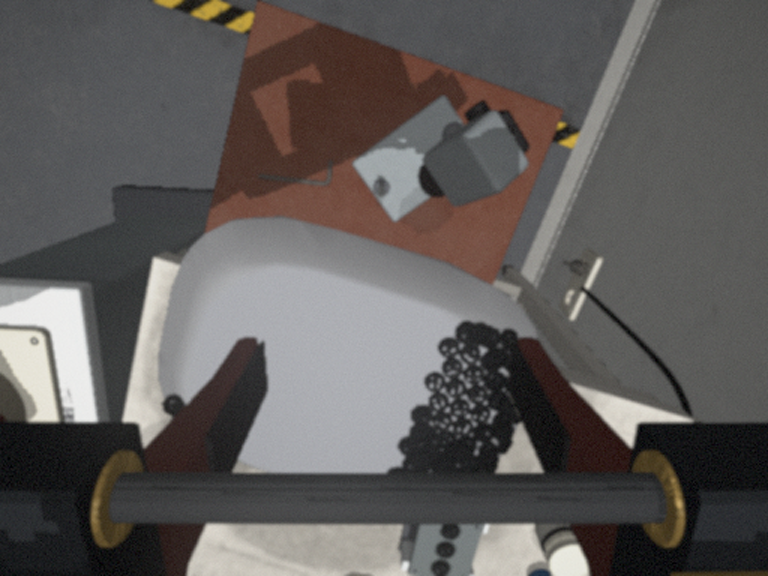

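```bash
python3 - <<'E'
from h import *
import pickle
r=pickle.load(open("w1.pkl","rb")); save(r,"w1c.png",(220,50,370,160),5)
q=cam("scene"); save(q,"s1c.png",(125,100,185,200),6); pickle.dump(q,open("s1.pkl","wb"))
q=cam("side"); save(q,"d1c.png",(200,90,280,190),6); pickle.dump(q,open("d1.pkl","wb"))
E
```

```text
(no output)
```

View pics/w1c.png

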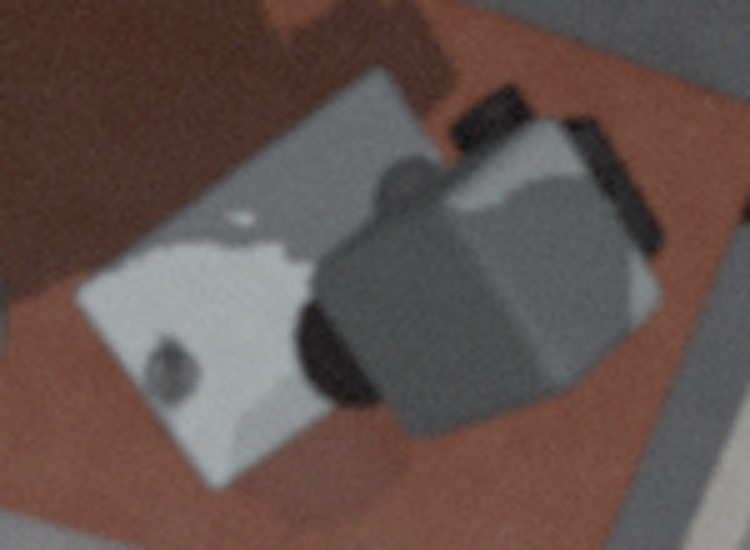

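View pics/s1c.png

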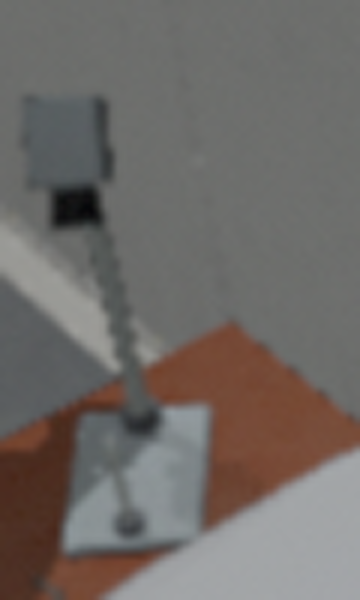

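Wrist crop: foot corners at (77,296), (218,488), (380,68), pin base disc at (172,372).

```bash
python3 - <<'E'
from h import *
import pickle
r=pickle.load(open("w1.pkl","rb")); C=lambda p:np.array(p)/5.+[220,50]
fl,fr,bl,pb=onz(r,C([[77,296],[218,488],[380,68],[172,372]]),.010)
print(fl,fr,bl,"pinbase",pb, np.linalg.norm(fl-fr),np.linalg.norm(fl-bl))
ay=(fl-fr)/np.linalg.norm(fl-fr); ax=(bl-fl)/np.linalg.norm(bl-fl)
print("yaw from y",np.degrees(np.arctan2(-ay[0],ay[1])),"from x",np.degrees(np.arctan2(ax[1],ax[0])))
m=(fl+fr)/2; print("pin est from front", m+ax*.012, "from mid bl/fr",(bl+fr)/2-ax*.048)
for n,f in (("s1",(lambda p:np.array(p)/6.+[125,100])),):
    q=pickle.load(open(n+".pkl","rb"))
    print("scene pin base",onz(q,f([[130,522]]),.012),"tip",onz(q,f([[108,425],[112,440]]),.08))
    print("scene corners",onz(q,f([[66,552],[200,540],[210,405],[80,415]]),.01))
print("tip->",proj(r,[[*(m+ax*.012)[:2],.08]])*5-np.array([220,50])*5)
print("scene tip",proj(q,[[*(m+ax*.012)[:2],.08],[*(m+ax*.012)[:2],.01]])*6-np.array([125,100])*6)
E
```

```text
[0.46915909 0.32119343 0.01      ] [0.51783946 0.26172901 0.01      ] [0.55970602 0.39501451 0.01      ] pinbase [0.50068951 0.2988234  0.01      ] 0.0768491757048887 0.11682593189224688
yaw from y 39.305367049316665 from x 39.189663647357925
pin est from front [0.50279998 0.2990439  0.01      ] from mid bl/fr [0.50156994 0.29804107 0.01      ]
scene pin base [[0.50136388 0.29943008 0.012     ]] tip [[0.50730261 0.30455059 0.08      ]
 [0.49901571 0.29362918 0.08      ]]
scene corners [[0.46433773 0.31564969 0.01      ]
 [0.51298163 0.25584121 0.01      ]
 [0.60678528 0.33153168 0.01      ]
 [0.55751177 0.39414602 0.01      ]]
tip-> [[178.04335106 401.99890321]]
scene tip [[109.61034287 432.86098936]
 [132.82178232 523.2903762 ]]
```

View pics/d1c.png

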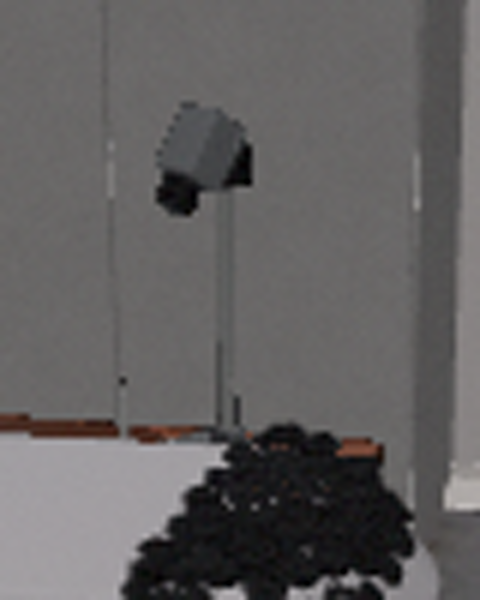

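Pin at (0.502,0.2985), stand yaw 39.2°, agreeing between wrist and scene views. Now over to the lifter.

>>> {"name": "servo_tool", "arguments": {"slide": [[-0.8,0,0],[-1.9,0,0],[-3,0.1,0],[-4.1,0.1,0],[-5.2,0.1,0]], "yaw": [1,2.3,3.6,5,6.3], "claw": [-1,-1,-1,-1,-1]}}

```text
time_s: 2.5
tcp_pos: [0.5204, 0.0761, 0.4031]
eef_rot: [[0.47, 0.883, 0.003], [0.883, -0.47, 0.008], [0.008, -0.001, -1.0]]
contact_force: [0.1, 0.2, 0.1]
opening: 0.0875
```

>>> {"name": "servo_tool", "arguments": {"slide": [[-0.9,0.6,0],[-1.9,1.2,0],[-2.8,1.7,0],[-3.8,2.3,0],[-4.7,2.9,0]], "yaw": [1.4,2.8,4.2,5.6,7], "claw": [-1,-1,-1,-1,-1]}}

```text
time_s: 3.0
tcp_pos: [0.5342, -0.1449, 0.4018]
eef_rot: [[0.892, 0.452, 0.004], [0.452, -0.892, 0.008], [0.007, -0.005, -1.0]]
contact_force: [0.8, 0.2, 0.6]
opening: 0.0881
```

>>> {"name": "servo_tool", "arguments": {"slide": [[-0.5,1.1,0],[-1,2.2,0],[-1.5,3.3,0],[-2,4.4,0],[-2.2,4.9,0]], "yaw": [1.5,3,4.5,6,7], "claw": [-1,-1,-1,-1,-1]}}

```text
time_s: 3.5
tcp_pos: [0.5445, -0.3618, 0.3997]
eef_rot: [[0.989, -0.146, 0.004], [-0.146, -0.989, 0.007], [0.002, -0.008, -1.0]]
contact_force: [0.3, 1.2, 0.3]
opening: 0.0878
```

```bash
python3 - <<'E'
from h import *
import pickle
r=cam("wrist"); save(r,"w2.png",s=1.5); pickle.dump(r,open("w2.pkl","wb"))
print(ctrl.get_state()["tcp_pos"])
E
```

```text
[ 0.54457812 -0.36338195  0.39939175]
```

View pics/w2.png

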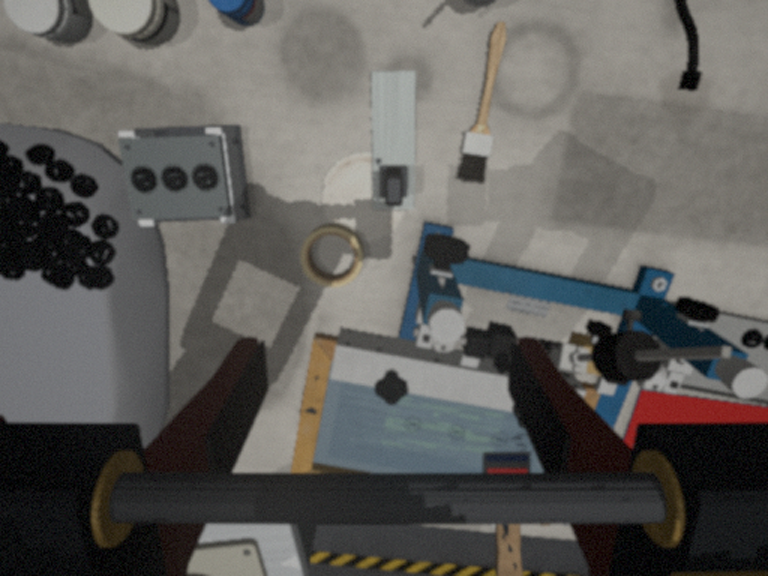

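The wrist view shows the lifter at (393,140) with tip up, the rest and plate at (185,172), lump at left with its right edge near x=165, tape at (332,255).

```bash
python3 - <<'E'
from h import *
import pickle
r=pickle.load(open("w2.pkl","rb")); save(r,"w2a.png",(60,70,180,160),6); save(r,"w2b.png",(235,40,295,145),5.5)
E
```

```text
(no output)
```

View pics/w2a.png

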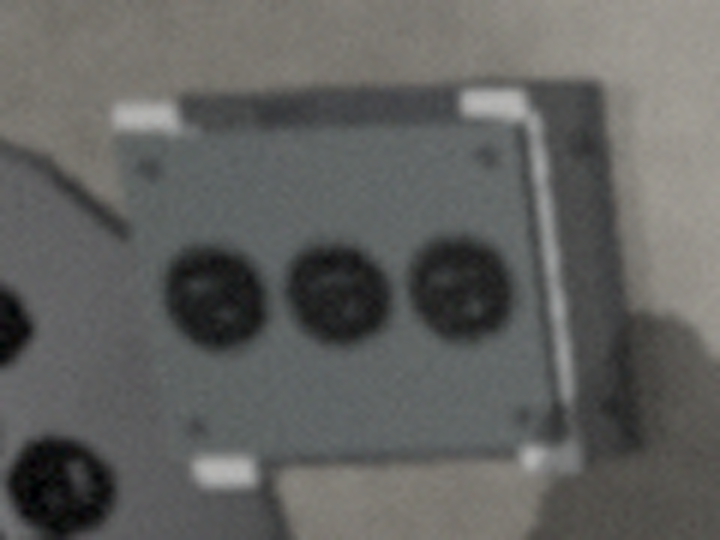

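View pics/w2b.png

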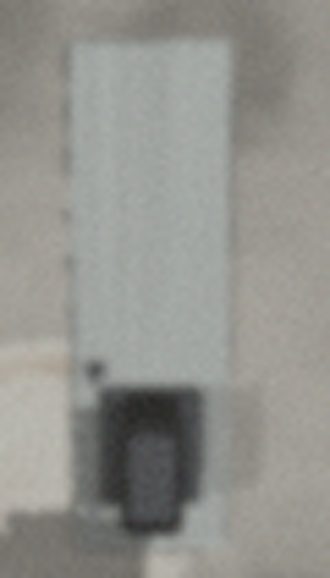

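```bash
python3 - <<'E'
from h import *
import pickle
r=pickle.load(open("w2.pkl","rb")); A=lambda p:np.array(p)/6.+[60,70]; B=lambda p:np.array(p)/5.5+[235,40]
caps=onz(r,A([[216,298],[338,294],[461,289]]),.053); print("caps",caps.round(4).tolist())
d=caps[0]-caps[2]; print("cap yaw",np.degrees(np.arctan2(-d[0],d[1])))
# plate corners top z .048
c=onz(r,A([[120,130],[518,122],[548,452],[180,465]]),.048); print("plate corners",c.round(4).tolist(),"mean",c.mean(0).round(4))
rl=onz(r,A([[225,472],[550,458]]),.040); print("rail front ends",rl.round(4).tolist())
st=onz(r,A([[115,103],[178,103],[463,90],[527,90]]),.048);print("stops back",st.round(4).tolist())
# blade
b=onz(r,B([[72,42],[230,40],[222,545],[72,380],[228,380]]),.003); print("blade tl,tr,br,ml,mr",b.round(4).tolist())
for i,j in((3,0),(4,1)): 
    e=b[i]-b[j]; e=-e; print("edge yaw",np.degrees(np.arctan2(e[1],e[0])))
e=b[0]-b[1]; print("tip yaw",np.degrees(np.arctan2(-e[0],e[1])))
g=onz(r,B([[128,432],[175,432],[180,533],[125,530]]),.085); print("grip top",g.round(4).tolist(),g.mean(0).round(4))
z=cloud(r)
e=[]
for v in range(150,290,10):
    row=z[v,:]; # rightmost px with z>.015 from the left
    k=[u for u in range(40,130) if row[u,2]>.012]
    if k:
        u=k[-1]; print(v,u,row[u].round(3).tolist(),"prev",row[u-4].round(3).tolist(), "max", row[40:130,:][np.argmax(row[40:130,1]*0-row[40:130,1]*(row[40:130,2]>.012))].round(3).tolist())
E
```

```text
caps [[0.6092, -0.1259, 0.053], [0.6056, -0.1563, 0.053], [0.6022, -0.1868, 0.053]]
cap yaw -6.490676213286551
plate corners [[0.6517, -0.1117, 0.048], [0.6388, -0.2087, 0.048], [0.5589, -0.1966, 0.048], [0.5695, -0.1019, 0.048]] mean [ 0.6047 -0.1547  0.048 ]
rail front ends [[0.5651, -0.1087, 0.04], [0.5562, -0.1938, 0.04]]
stops back [[0.658, -0.1124, 0.048], [0.6556, -0.1277, 0.048], [0.6481, -0.1974, 0.048], [0.6457, -0.2127, 0.048]]
blade tl,tr,br,ml,mr [[0.6779, -0.3629, 0.003], [0.672, -0.4063, 0.003], [0.5331, -0.3857, 0.003], [0.5873, -0.3488, 0.003], [0.5807, -0.3937, 0.003]]
edge yaw -8.902128747010389
edge yaw -7.824541627968945
tip yaw -7.751456911506127
grip top [[0.5788, -0.3646, 0.085], [0.5771, -0.3762, 0.085], [0.5519, -0.374, 0.085], [0.5547, -0.3603, 0.085]] [ 0.5656 -0.3688  0.085 ]
150 102 [0.562, -0.114, 0.038] prev [0.563, -0.109, 0.04] max [0.562, -0.114, 0.038]
160 104 [0.542, -0.101, 0.014] prev [0.544, -0.099, 0.024] max [0.628, -0.375, 0.548]
170 106 [0.525, -0.1, 0.016] prev [0.528, -0.098, 0.025] max [0.525, -0.1, 0.016]
180 107 [0.508, -0.096, 0.015] 
[... 209 characters left out ...]
, -0.089, 0.014]
210 110 [0.454, -0.084, 0.012] prev [0.457, -0.082, 0.021] max [0.456, -0.084, 0.018]
220 109 [0.436, -0.078, 0.014] prev [0.44, -0.077, 0.023] max [0.628, -0.375, 0.548]
230 109 [0.417, -0.073, 0.014] prev [0.422, -0.071, 0.023] max [0.419, -0.073, 0.017]
240 110 [0.397, -0.068, 0.012] prev [0.403, -0.066, 0.022] max [0.397, -0.068, 0.012]
250 118 [0.628, -0.375, 0.548] prev [0.371, -0.062, -0.0] max [0.628, -0.375, 0.548]
260 109 [0.359, -0.056, 0.014] prev [0.365, -0.054, 0.024] max [0.628, -0.375, 0.548]
270 129 [0.563, -0.312, 0.431] prev [0.563, -0.31, 0.43] max [0.563, -0.312, 0.431]
280 129 [0.563, -0.315, 0.438] prev [0.563, -0.313, 0.437] max [0.628, -0.375, 0.548]
```

```bash
python3 - <<'E'
from h import *
import pickle
for P in (cloud(pickle.load(open("w2.pkl","rb"))),np.load("sc.npy"),np.load("sd.npy")):
    P=P.reshape(-1,3); k=(P[:,2]>.09)&(P[:,2]<.25)&(P[:,0]>.47)&(P[:,0]<.6)&(P[:,1]<-.26)&(P[:,1]>-.5)
    Q=P[k]
    for a,b in((.09,.13),(.13,.17),(.17,.22)):
        m=Q[(Q[:,2]>=a)&(Q[:,2]<b)]
        if len(m): print(a,len(m),np.percentile(m,[1,99],axis=0).round(3).tolist(), m.max(0).round(3))
E
```

```text
0.09 784 [[0.474, -0.428, 0.091], [0.523, -0.382, 0.127]] [ 0.523 -0.38   0.13 ]
0.13 365 [[0.471, -0.414, 0.131], [0.49, -0.381, 0.167]] [ 0.49  -0.38   0.168]
0.17 359 [[0.47, -0.409, 0.176], [0.486, -0.383, 0.193]] [ 0.487 -0.382  0.193]
0.09 111 [[0.47, -0.429, 0.091], [0.52, -0.406, 0.129]] [ 0.567 -0.363  0.13 ]
0.13 35 [[0.47, -0.412, 0.131], [0.482, -0.379, 0.165]] [ 0.483 -0.379  0.166]
0.17 47 [[0.47, -0.407, 0.182], [0.485, -0.382, 0.196]] [ 0.486 -0.382  0.196]
0.09 332 [[0.471, -0.431, 0.09], [0.522, -0.392, 0.129]] [ 0.522 -0.389  0.13 ]
0.13 160 [[0.47, -0.416, 0.131], [0.489, -0.387, 0.169]] [ 0.49  -0.387  0.17 ]
0.17 95 [[0.471, -0.412, 0.171], [0.486, -0.383, 0.193]] [ 0.486 -0.382  0.193]
```

>>> {"name": "servo_tool", "arguments": {"slide": [[0.3,0,0.7],[0.5,0,1.8],[0.6,0,2.9],[0.6,0,4],[0.6,0,5]], "yaw": [0,0,0,0,0], "claw": [-1,-1,-1,-1,-1], "squeeze": 40}}

```text
time_s: 4.05
tcp_pos: [0.5694, -0.3634, 0.1975]
eef_rot: [[0.989, -0.146, 0.003], [-0.146, -0.989, 0.007], [0.002, -0.007, -1.0]]
contact_force: [0.4, -0.8, -0.1]
opening: 0.0878
```

```bash
cat > go.py <<'E'
from h import *
import sys
s=ctrl.get_state(); t=[float(a) for a in sys.argv[1:5]]
R=np.array(s["eef_rot"]); p=np.array(s["tcp_pos"]); az=np.degrees(np.arctan2(R[1,0],R[0,0]))
print("t",s["time_s"],"p",p.round(4),"az",az.round(2),"F",np.round(s["contact_force"],1),"open",s["opening"])
print("slide",(R.T@(np.array(t[:3])-p)/.04).round(3),"yaw",round(-(t[3]-az)/5,2))
E
python3 go.py .569 -.3695 .065 -8.1
python3 - <<'E'
from h import *
r=cam("side"); save(r,"d2.png",(190,150,320,290),4)
E
```

```text
t 4.05 p [ 0.5694 -0.3634  0.1975] az -8.41 F [ 0.4 -0.8 -0.1] open 0.08782084151598162
slide [0.006 0.177 3.312] yaw -0.06
```

View pics/d2.png

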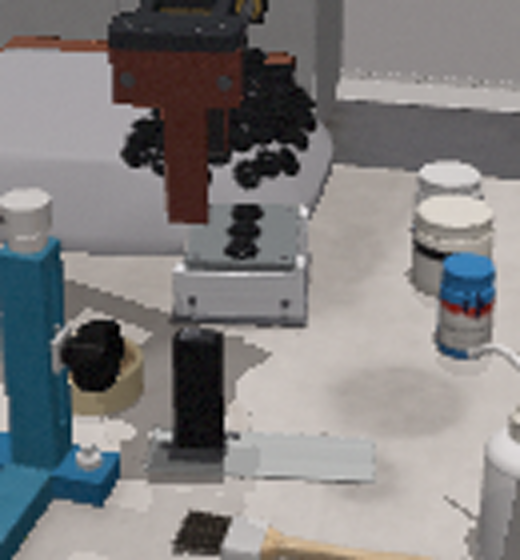

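Side view: near finger at (190,200) is right above the grip (198,335), clear of the knob at (95,355). Descend.

>>> {"name": "servo_tool", "arguments": {"slide": [[0,0.18,0.8],[0,0.18,1.8],[0,0.18,2.7],[0,0.18,3.3],[0,0.18,3.3]], "yaw": [0,0,0,0,0], "claw": [-1,-1,-1,-1,-1], "squeeze": 40}}

```text
time_s: 4.6
tcp_pos: [0.5632, -0.3641, 0.0557]
eef_rot: [[0.99, -0.144, -0.011], [-0.143, -0.99, 0.016], [-0.013, -0.015, -1.0]]
contact_force: [-0.6, 0.4, 0.1]
opening: 0.088
```

```bash
python3 go.py .569 -.3695 .065 -8.1
python3 - <<'E'
from h import *
r=cam("side"); save(r,"d3.png",(190,150,320,290),4)
r=cam("wrist"); save(r,"w3.png",s=1.5)
E
```

```text
t 4.6 p [ 0.5632 -0.3641  0.0557] az -8.24 F [-0.6  0.4  0.1] open 0.0879654422047717
slide [ 0.16   0.109 -0.235] yaw -0.03
```

View pics/d3.png

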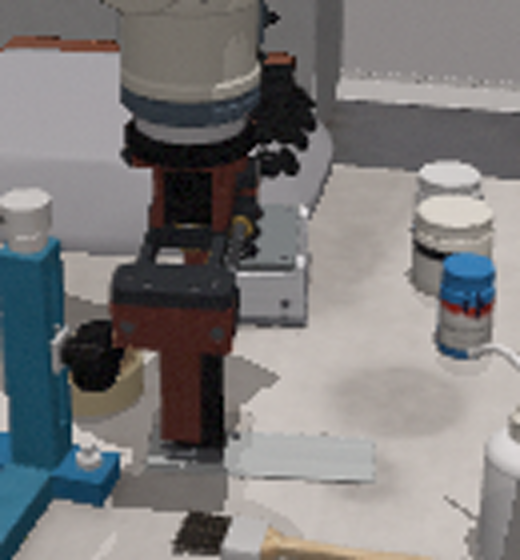

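View pics/w3.png

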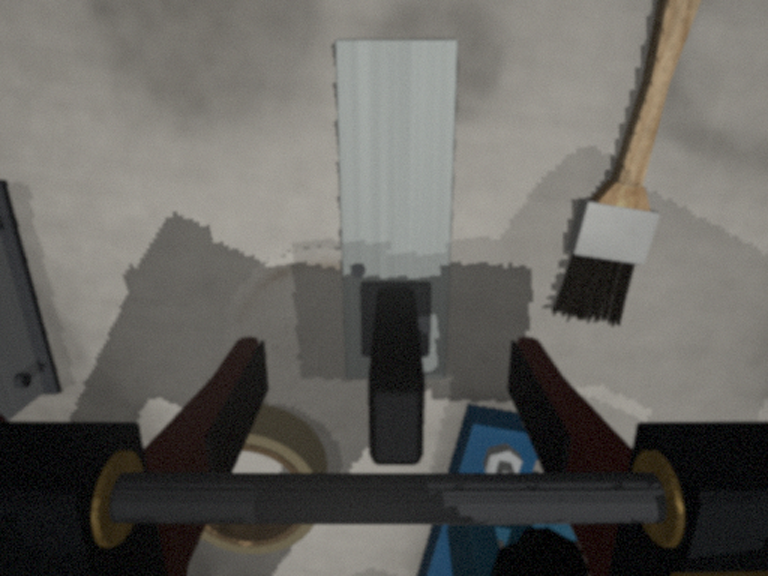

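The move overshot by ~1 cm down with slight tilt; correct it before closing.

>>> {"name": "servo_tool", "arguments": {"slide": [[0.16,0.11,-0.23],[0.16,0.11,-0.23],[0.16,0.11,-0.23],[0.16,0.11,-0.23],[0.16,0.11,-0.23]], "yaw": [0,0,0,0,0], "claw": [-1,-1,-1,-1,-1], "squeeze": 40}}

```text
time_s: 5.2
tcp_pos: [0.571, -0.3715, 0.0689]
eef_rot: [[0.989, -0.144, -0.005], [-0.144, -0.989, 0.013], [-0.007, -0.012, -1.0]]
contact_force: [0.8, 0.7, 0.1]
opening: 0.0877
```

```bash
python3 go.py .569 -.3695 .065 -8.1; python3 -c "
from h import *
s=ctrl.get_state();print(np.round(s['eef_rot'],4).tolist(),np.round(s['qvel'],2),np.round(s['q'],2))"
```

```text
t 5.2 p [ 0.571  -0.3715  0.0689] az -8.3 F [0.8 0.7 0.1] open 0.08771709588151909
slide [-0.056 -0.041  0.097] yaw -0.04
[[0.9895, -0.1445, -0.0052], [-0.1444, -0.9894, 0.0126], [-0.007, -0.0117, -0.9999]] [-0.15  0.39  0.07  0.07 -0.06  0.07] [-34.24  40.7   89.98   0.56  49.98  63.7 ]
```

>>> {"name": "servo_tool", "arguments": {"slide": [[-0.05,-0.04,0.08],[-0.05,-0.04,0.08],[-0.05,-0.04,0.08],[-0.05,-0.04,0.08],[-0.05,-0.04,0.08]], "yaw": [0,0,0,0,0], "claw": [-1,0.4,1,1,1], "squeeze": 40}}

```text
time_s: 5.7
tcp_pos: [0.5692, -0.3696, 0.0656]
eef_rot: [[0.989, -0.145, -0.005], [-0.144, -0.989, 0.013], [-0.007, -0.012, -1.0]]
contact_force: [-0.2, 0.0, -0.1]
opening: 0.0588
```

>>> {"name": "servo_tool", "arguments": {"slide": [[0,0,0],[0,0,0],[0,0,-0.1],[0,0,-0.25],[0,0,-0.4]], "yaw": [0,0,0,0,0], "claw": [1,1,1,1,1], "squeeze": 40}}

```text
time_s: 6.2
tcp_pos: [0.5694, -0.3699, 0.0823]
eef_rot: [[0.989, -0.145, -0.005], [-0.144, -0.989, 0.013], [-0.007, -0.012, -1.0]]
contact_force: [-0.5, 0.4, 0.2]
opening: 0.0192
```

```bash
python3 go.py .569 -.3695 .085 -8.1; python3 - <<'E'
from h import *
r=cam("side"); save(r,"d4.png",(190,150,320,290),4)
E
```

```text
t 6.2 p [ 0.5694 -0.3699  0.0823] az -8.31 F [-0.5  0.4  0.2] open 0.01924418988183353
slide [-0.013 -0.009 -0.068] yaw -0.04
```

View pics/d4.png

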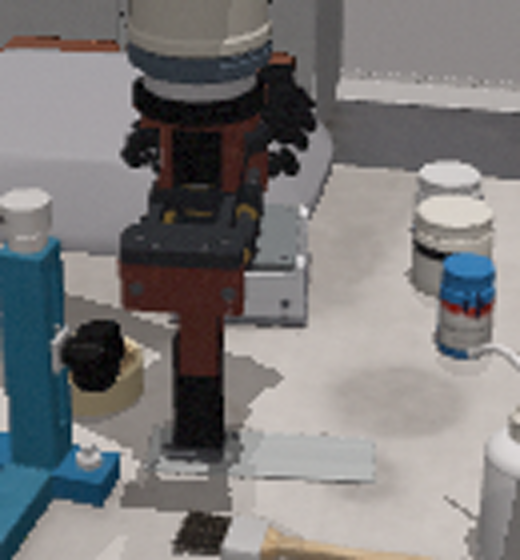

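Fingers weren't fully closed yet when it rose; reopen a bit, go back down, then close.

>>> {"name": "servo_tool", "arguments": {"slide": [[0,0,0],[0,0,0.1],[0,0,0.3],[0,0,0.42],[0,0,0.42]], "yaw": [0,0,0,0,0], "claw": [0.3,0.3,0.3,0.3,0.3], "squeeze": 40}}

```text
time_s: 6.75
tcp_pos: [0.5691, -0.3695, 0.065]
eef_rot: [[0.989, -0.144, -0.006], [-0.144, -0.989, 0.013], [-0.008, -0.012, -1.0]]
contact_force: [-0.3, -0.4, -0.7]
opening: 0.0308
```

>>> {"name": "servo_tool", "arguments": {"slide": [[0,0,0],[0,0,0],[0,0,0],[0,0,0],[0,0,0]], "yaw": [0,0,0,0,0], "claw": [1,1,1,1,1], "squeeze": 40}}

```text
time_s: 7.25
tcp_pos: [0.5691, -0.3695, 0.0651]
eef_rot: [[0.989, -0.145, -0.006], [-0.144, -0.989, 0.013], [-0.008, -0.012, -1.0]]
contact_force: [0.4, 0.7, 0.4]
opening: 0.016
```

>>> {"name": "servo_tool", "arguments": {"slide": [[0,0,0],[0,0,0],[0,0,0],[0,0,0],[0,0,0]], "yaw": [0,0,0,0,0], "claw": [1,1,1,1,1], "squeeze": 40}}

```text
time_s: 7.75
tcp_pos: [0.5691, -0.3695, 0.0651]
eef_rot: [[0.989, -0.145, -0.006], [-0.144, -0.989, 0.013], [-0.008, -0.012, -1.0]]
contact_force: [-0.2, 0.1, -1.4]
opening: 0.016
```

Gripped at 16 mm. Lift.

>>> {"name": "servo_tool", "arguments": {"slide": [[0,0,-0.3],[0,0,-0.9],[0,0,-1.7],[0,0,-2.5],[0,0,-3.3]], "yaw": [0,0,0,0,0], "claw": [1,1,1,1,1], "squeeze": 40}}

```text
time_s: 8.25
tcp_pos: [0.5699, -0.3712, 0.1993]
eef_rot: [[0.989, -0.144, -0.005], [-0.144, -0.989, 0.013], [-0.007, -0.012, -1.0]]
contact_force: [-0.2, 0.2, -0.2]
opening: 0.0159
```

```bash
python3 go.py .54 -.25 .215 -6.8; python3 - <<'E'
from h import *
r=cam("side"); save(r,"d5.png",(190,100,320,290),3)
E
```

```text
t 8.25 p [ 0.5699 -0.3712  0.1993] az -8.3 F [-0.2  0.2 -0.2] open 0.01593236833555563
slide [-1.179 -2.895 -0.35 ] yaw -0.3
```

View pics/d5.png

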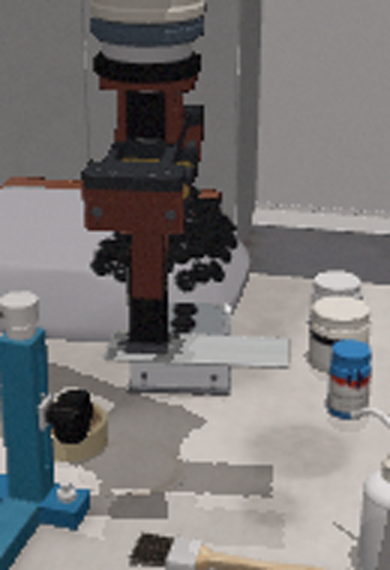

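The lifter hangs level in the fingers. Move toward the tunnel entry.

>>> {"name": "servo_tool", "arguments": {"slide": [[-0.1,-0.4,-0.1],[-0.3,-1,-0.3],[-0.6,-1.7,-0.4],[-0.9,-2.3,-0.4],[-1.2,-2.9,-0.4]], "yaw": [0,0,-0.1,-0.2,-0.3], "claw": [1,1,1,1,1]}}

```text
time_s: 8.8
tcp_pos: [0.5406, -0.2492, 0.2222]
eef_rot: [[0.993, -0.118, 0.001], [-0.118, -0.993, 0.008], [0.0, -0.009, -1.0]]
contact_force: [-0.3, -0.6, -1.9]
opening: 0.0158
```

```bash
python3 go.py .434 -.1357 .215 -6.8
```

```text
t 8.8 p [ 0.5406 -0.2492  0.2222] az -6.77 F [-0.3 -0.6 -1.9] open 0.015832676545451174
slide [-2.982 -2.503  0.2  ] yaw 0.01
```

>>> {"name": "servo_tool", "arguments": {"slide": [[-0.7,-0.6,0],[-1.5,-1.2,0.1],[-2.3,-1.9,0.2],[-3,-2.5,0.2],[-3,-2.5,0.2]], "yaw": [0,0,0,0,0], "claw": [1,1,1,1,1]}}

```text
time_s: 9.3
tcp_pos: [0.4286, -0.1322, 0.2141]
eef_rot: [[0.993, -0.116, -0.004], [-0.116, -0.993, 0.011], [-0.005, -0.01, -1.0]]
contact_force: [0.9, 0.0, -0.7]
opening: 0.0159
```

```bash
python3 go.py .434 -.1357 .082 -6.8; python3 - <<'E'
from h import *
import pickle
r=cam("wrist"); save(r,"w6.png",s=1.5); pickle.dump(r,open("w6.pkl","wb"))
E
```

```text
t 9.3 p [ 0.4286 -0.1322  0.2141] az -6.65 F [ 0.9  0.  -0.7] open 0.015918285405496176
slide [0.16  0.106 3.3  ] yaw 0.03
```

View pics/w6.png

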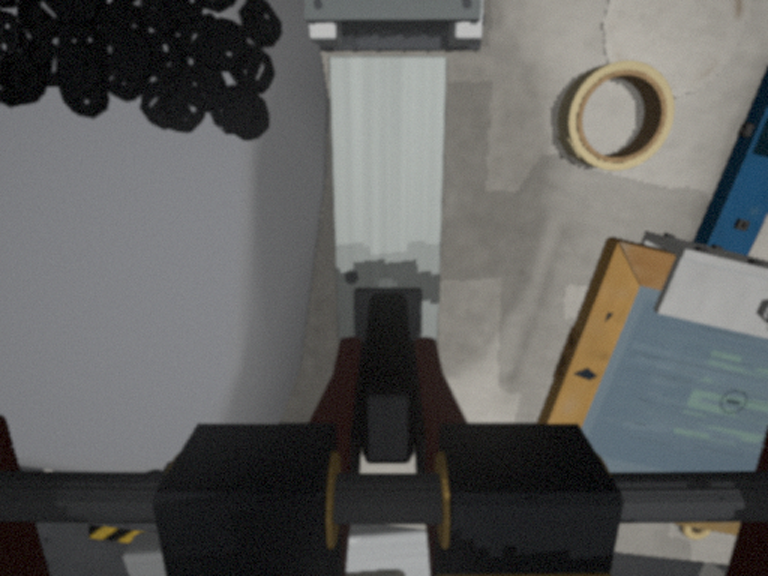

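>>> {"name": "servo_tool", "arguments": {"slide": [[0.1,0.1,0.5],[0.16,0.1,1.2],[0.16,0.1,1.8],[0.16,0.1,2.2],[0.16,0.1,2.4]], "yaw": [0,0,0,0,0], "claw": [1,1,1,1,1]}}

```text
time_s: 9.85
tcp_pos: [0.4372, -0.1378, 0.1174]
eef_rot: [[0.993, -0.116, -0.002], [-0.116, -0.993, 0.01], [-0.003, -0.009, -1.0]]
contact_force: [0.5, -0.6, -1.2]
opening: 0.0154
```

```bash
python3 go.py .434 -.1357 .082 -6.8
```

```text
t 9.85 p [ 0.4372 -0.1378  0.1174] az -6.67 F [ 0.5 -0.6 -1.2] open 0.01542165199088172
slide [-0.083 -0.036  0.885] yaw 0.03
```

>>> {"name": "servo_tool", "arguments": {"slide": [[-0.08,-0.04,0.3],[-0.08,-0.04,0.6],[-0.08,-0.04,0.8],[-0.08,-0.04,0.85],[-0.08,-0.04,0.85]], "yaw": [0,0,0,0,0], "claw": [1,1,1,1,1]}}

```text
time_s: 10.35
tcp_pos: [0.4343, -0.1356, 0.0833]
eef_rot: [[0.993, -0.116, -0.002], [-0.116, -0.993, 0.01], [-0.003, -0.009, -1.0]]
contact_force: [-0.5, -0.3, -0.3]
opening: 0.016
```

```bash
python3 go.py .434 -.1357 .082 -6.8; python3 - <<'E'
from h import *
import pickle
r=cam("wrist"); save(r,"w7.png",s=1.5); pickle.dump(r,open("w7.pkl","wb"))
r=cam("side"); save(r,"d7.png",(150,130,310,250),4.5)
E
```

```text
t 10.35 p [ 0.4343 -0.1356  0.0833] az -6.67 F [-0.5 -0.3 -0.3] open 0.01599971974187892
slide [-0.008  0.003  0.033] yaw 0.03
```

View pics/w7.png

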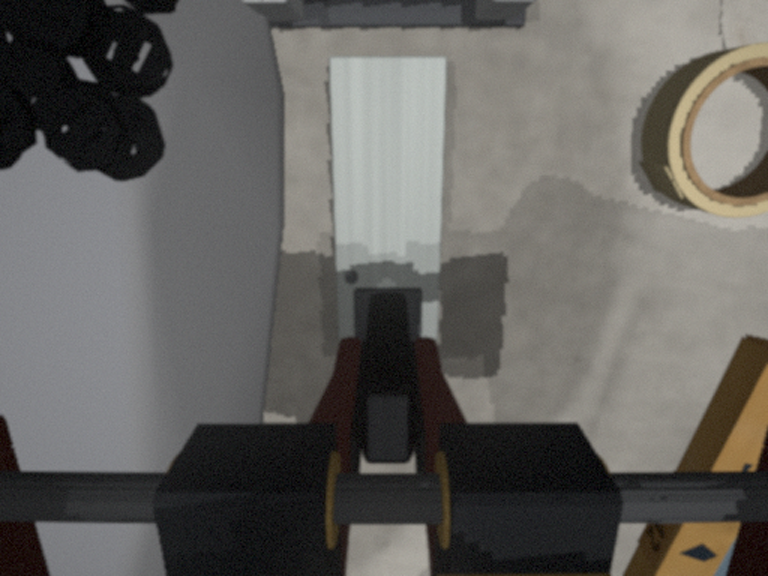

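View pics/d7.png

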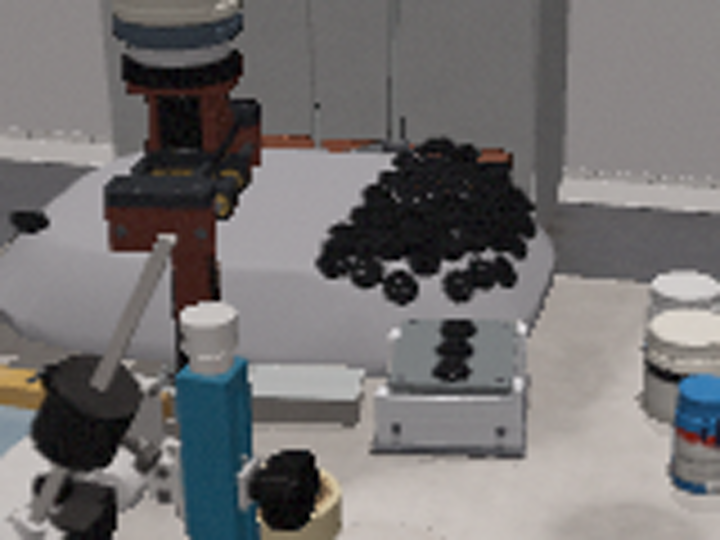

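Blade tip corners at (330,58) and (446,57), rest front edge just ahead at row ~25. Check alignment.

```bash
python3 - <<'E'
from h import *
import pickle
r=pickle.load(open("w7.pkl","rb")); f=lambda p:np.array(p)/1.5
z=.021
b=onz(r,f([[330,58],[446,57],[335,225],[442,225]]),z); print(b.round(4).tolist())
t=(b[0]+b[1])/2; m=(b[2]+b[3])/2; d=t-m; print("blade az",np.degrees(np.arctan2(d[1],d[0])),"width",np.linalg.norm(b[0]-b[1]))
u=np.array([.9934,-.1149]); v=np.array([.1149,.9934]); c=np.array([.605,-.1555])
for n,p in (("tip",t),("mid",m)): print(n,"rest x,y",(p[:2]-c)@u,(p[:2]-c)@v)
P=cloud(r); k=f([[388,120],[388,75],[388,200]]).astype(int); print("depth z blade",P[k[:,1],k[:,0]].round(4).tolist())
e=onz(r,f([[285,26],[524,25]]),.004); print("base front edge",e.round(4).tolist())
E
```

```text
[[0.5436, -0.1255, 0.021], [0.5387, -0.1703, 0.021], [0.4781, -0.1178, 0.021], [0.4729, -0.1632, 0.021]]
blade az -6.456258741600908 width 0.04498223651452911
tip rest x,y -0.0643283682500196 0.0002040518304889941
mid rest x,y -0.13035612172823174 4.104715938199399e-05
depth z blade [[0.5181, -0.1449, 0.0221], [0.5347, -0.1468, 0.0223], [0.4866, -0.1412, 0.022]]
base front edge [[0.5599, -0.1071, 0.004], [0.5488, -0.205, 0.004]]
```

Aligned to within 0.3 mm and 0.2°. Slide in along tool x by ~111 mm.

>>> {"name": "servo_tool", "arguments": {"slide": [[0.2,0,0],[0.5,0,0],[0.9,0,0],[1.2,0,0],[1.4,0,0]], "yaw": [0,0,0,0,0], "claw": [1,1,1,1,1]}}

```text
time_s: 10.95
tcp_pos: [0.4921, -0.1425, 0.0839]
eef_rot: [[0.993, -0.116, 0.001], [-0.116, -0.993, 0.009], [-0.0, -0.009, -1.0]]
contact_force: [-0.6, -0.1, -0.9]
opening: 0.016
```

```bash
python3 go.py .5455 -.1483 .083 -6.8
```

```text
t 10.95 p [ 0.4921 -0.1425  0.0839] az -6.66 F [-0.6 -0.1 -0.9] open 0.015950825276709456
slide [ 1.343 -0.011  0.023] yaw 0.03
```

>>> {"name": "servo_tool", "arguments": {"slide": [[0.2,0,0],[0.6,0,0],[1,0,0],[1.25,0,0],[1.34,0,0]], "yaw": [0,0,0,0,0], "claw": [1,1,1,1,1]}}

```text
time_s: 11.45
tcp_pos: [0.5463, -0.1489, 0.0839]
eef_rot: [[0.993, -0.116, 0.001], [-0.116, -0.993, 0.009], [0.0, -0.009, -1.0]]
contact_force: [-0.4, 1.0, -0.6]
opening: 0.0161
```

```bash
python3 go.py .5455 -.1483 .083 -6.8; python3 - <<'E'
from h import *
import pickle
r=cam("wrist"); save(r,"w8.png",s=1.5); pickle.dump(r,open("w8.pkl","wb"))
r=cam("side"); save(r,"d8.png",(190,150,310,250),5)
E
```

```text
t 11.45 p [ 0.5463 -0.1489  0.0839] az -6.65 F [-0.4  1.  -0.6] open 0.01608699521249482
slide [-0.022 -0.012  0.022] yaw 0.03
```

View pics/w8.png

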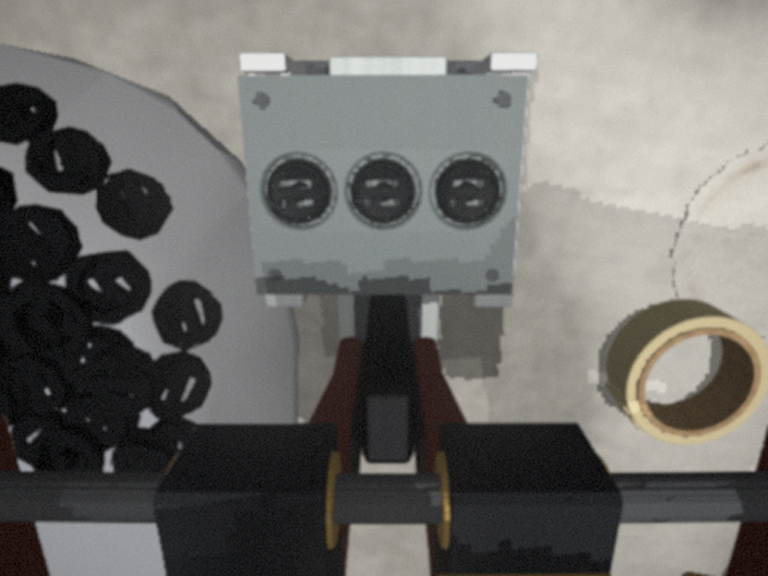

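View pics/d8.png

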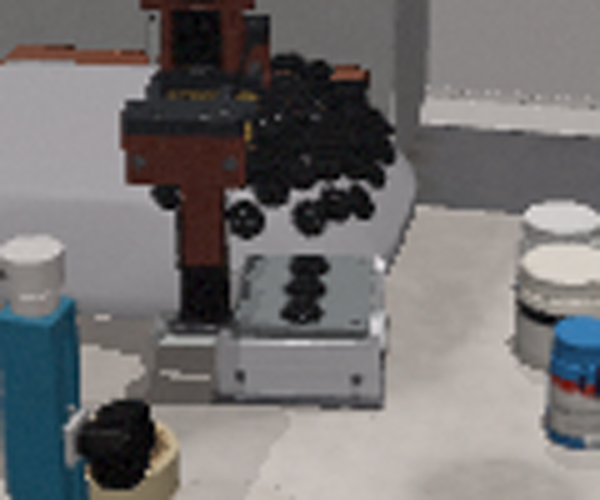

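Wrist view: blade tip visible behind plate centred (388,66), caps at (299,190), (383,190), (467,190), well centred. Compute offset, then lift slowly.

```bash
python3 - <<'E'
from h import *
import pickle
r=pickle.load(open("w8.pkl","rb")); f=lambda p:np.array(p)/1.5
c=onz(r,f([[299,190],[383,190],[467,190]]),.053); print(c.round(4).tolist())
s=ctrl.get_state(); R=np.array(s["eef_rot"]); p=np.array(s["tcp_pos"])
print("plate centre in tool",(R.T@(c[1]-p)).round(4)); d=c[0]-c[2]; print("yaw",np.degrees(np.arctan2(-d[0],d[1])))
E
```

```text
[[0.6102, -0.1244, 0.053], [0.6068, -0.1542, 0.053], [0.6034, -0.1838, 0.053]]
plate centre in tool [ 0.0617 -0.0014  0.0307]
yaw -6.578340994669163
```

>>> {"name": "servo_tool", "arguments": {"slide": [[0,0,-0.1],[0,0,-0.25],[0,0,-0.4],[0,0,-0.55],[0,0,-0.7]], "yaw": [0,0,0,0,0], "claw": [1,1,1,1,1]}}

```text
time_s: 12.05
tcp_pos: [0.5451, -0.1489, 0.1123]
eef_rot: [[0.993, -0.116, 0.0], [-0.116, -0.993, 0.009], [-0.001, -0.009, -1.0]]
contact_force: [-0.1, 0.2, -1.3]
opening: 0.0158
```

```bash
python3 go.py .5455 -.1483 .22 -6.8; python3 - <<'E'
from h import *
import pickle
r=cam("side"); save(r,"d9.png",(190,150,310,250),5)
E
```

```text
t 12.05 p [ 0.5451 -0.1489  0.1123] az -6.66 F [-0.1  0.2 -1.3] open 0.01582754047348419
slide [ 0.006 -0.04  -2.691] yaw 0.03
```

View pics/d9.png

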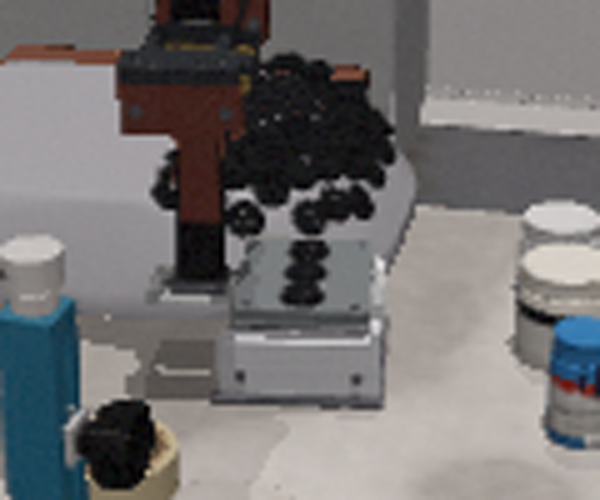

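Plate is now rising on the blade with the caps seated. Continue up gently.

>>> {"name": "servo_tool", "arguments": {"slide": [[0,0,-0.15],[0,0,-0.4],[0,0,-0.7],[0,0,-1],[0,0,-1.3]], "yaw": [0,0,0,0,0], "claw": [1,1,1,1,1]}}

```text
time_s: 12.6
tcp_pos: [0.5458, -0.1496, 0.1665]
eef_rot: [[0.993, -0.116, 0.002], [-0.116, -0.993, 0.008], [0.001, -0.009, -1.0]]
contact_force: [0.5, 0.5, -2.4]
opening: 0.0159
```

>>> {"name": "servo_tool", "arguments": {"slide": [[0,0,-0.3],[0,0,-0.6],[0,0,-0.9],[0,0,-1.1],[0,0,-1.2]], "yaw": [0,0,0,0,0], "claw": [1,1,1,1,1]}}

```text
time_s: 13.1
tcp_pos: [0.546, -0.1501, 0.2156]
eef_rot: [[0.993, -0.116, 0.003], [-0.116, -0.993, 0.008], [0.002, -0.008, -1.0]]
contact_force: [0.2, -0.7, -2.8]
opening: 0.0157
```

```bash
python3 go.py .5455 -.1483 .22 -6.8; python3 - <<'E'
from h import *
import pickle
r=cam("side"); save(r,"d10.png",(180,110,310,250),4)
r=cam("wrist"); save(r,"w10.png",s=1.5); pickle.dump(r,open("w10.pkl","wb"))
E
```

```text
t 13.1 p [ 0.546  -0.1501  0.2156] az -6.65 F [ 0.2 -0.7 -2.8] open 0.015689833827396377
slide [-0.018 -0.044 -0.109] yaw 0.03
```

View pics/d10.png

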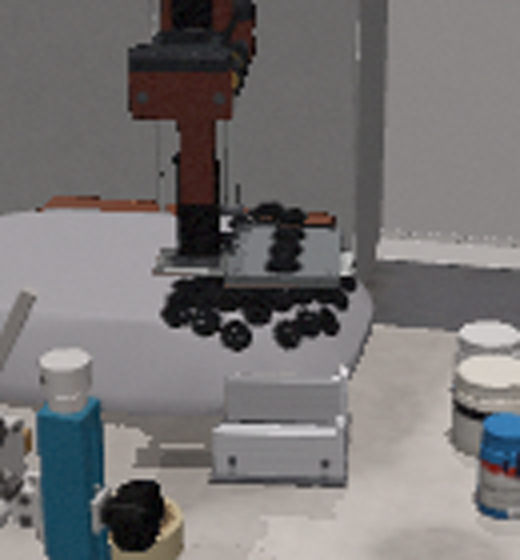

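View pics/w10.png

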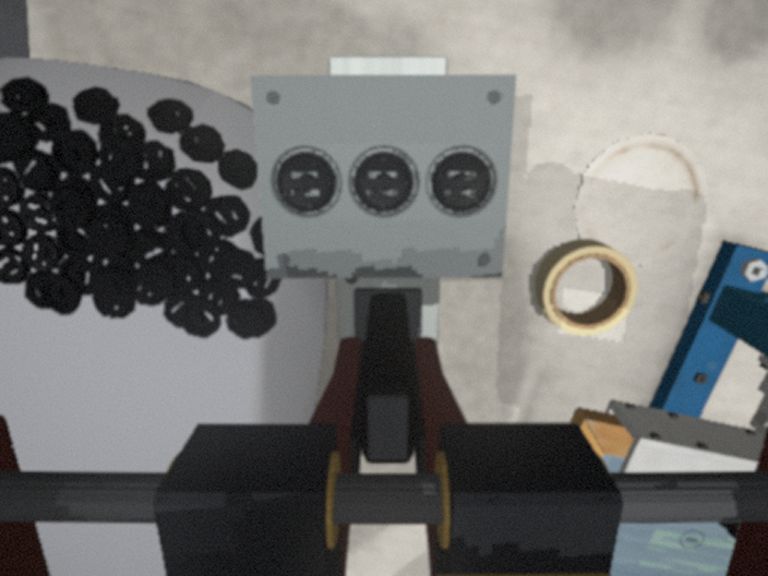

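Plate is clear of the rest, level, and centred on the blade; caps in pockets. Work out the target TCP.

```bash
cat > tgt.py <<'E'
from h import *
import pickle
def off(r,px,s=None):
    s=s or ctrl.get_state(); R=np.array(s["eef_rot"]); p=np.array(s["tcp_pos"])
    c=onz(r,np.array(px)/1.5,p[2]-.065+.003+.013); d=c[0]-c[2]
    return (R.T@(c[1]-p)),np.degrees(np.arctan2(-d[0],d[1])),c
if __name__=="__main__":
    o,y,c=off(pickle.load(open("w10.pkl","rb")),[[306,181],[383.5,181],[461,181]])
    print("off",o.round(4),"yaw",y,np.linalg.norm(c[0]-c[2]))
    for az in (39.2,): 
        a=np.radians(az); x=np.array([np.cos(a),np.sin(a)]); yv=np.array([np.sin(a),-np.cos(a)])
        t=np.array([.502,.2985])-o[0]*x-o[1]*yv; print("TCP",t.round(4),"way",(t-.08*x).round(4))
E
python3 tgt.py
```

```text
off [ 0.0619 -0.0014  0.0491] yaw -6.595482244935518 0.06069734245349933
TCP [0.4549 0.2583] way [0.3929 0.2078]
```

>>> {"name": "servo_tool", "arguments": {"slide": [[-0.08,-0.13,0],[-0.2,-0.35,0],[-0.4,-0.7,0],[-0.62,-1.08,0],[-0.87,-1.5,0]], "yaw": [-0.1,-0.4,-0.8,-1.3,-1.8], "claw": [1,1,1,1,1]}}

```text
time_s: 13.7
tcp_pos: [0.5172, -0.0848, 0.2153]
eef_rot: [[0.999, 0.045, 0.002], [0.045, -0.999, 0.008], [0.003, -0.008, -1.0]]
contact_force: [1.7, 0.6, -1.9]
opening: 0.0158
```

```bash
python3 go.py .392 .209 .215 39.2
```

```text
t 13.7 p [ 0.5172 -0.0848  0.2153] az 2.58 F [ 1.7  0.6 -1.9] open 0.01582999424454
slide [-2.798 -7.477  0.061] yaw -7.32
```

>>> {"name": "servo_tool", "arguments": {"slide": [[-0.18,-0.5,0],[-0.37,-1,0],[-0.56,-1.5,0],[-0.75,-2,0],[-0.94,-2.5,0]], "yaw": [-0.4,-0.8,-1.3,-1.8,-2.3], "claw": [1,1,1,1,1]}}

```text
time_s: 14.2
tcp_pos: [0.4739, 0.0153, 0.2161]
eef_rot: [[0.969, 0.248, 0.002], [0.248, -0.969, 0.008], [0.004, -0.008, -1.0]]
contact_force: [-0.3, -0.1, -2.3]
opening: 0.0157
```

```bash
python3 go.py .392 .209 .215 39.2
```

```text
t 14.2 p [0.4739 0.0153 0.2161] az 14.34 F [-0.3 -0.1 -2.3] open 0.015690003196023244
slide [-0.784 -5.198  0.063] yaw -4.97
```

>>> {"name": "servo_tool", "arguments": {"slide": [[-0.08,-0.5,0],[-0.16,-1.05,0],[-0.24,-1.6,0],[-0.32,-2.1,0.05],[-0.4,-2.6,0.05]], "yaw": [-0.5,-1,-1.5,-2,-2.5], "claw": [1,1,1,1,1]}}

```text
time_s: 14.7
tcp_pos: [0.431, 0.1137, 0.2147]
eef_rot: [[0.89, 0.456, 0.002], [0.456, -0.89, 0.009], [0.006, -0.007, -1.0]]
contact_force: [0.1, -0.3, -2.2]
opening: 0.0156
```

```bash
python3 go.py .393 .208 .205 39.2
```

```text
t 14.7 p [0.431  0.1137 0.2147] az 27.11 F [ 0.1 -0.3 -2.2] open 0.015616114089511069
slide [ 0.228 -2.529  0.262] yaw -2.42
```

>>> {"name": "servo_tool", "arguments": {"slide": [[0.05,-0.5,0.05],[0.1,-1,0.1],[0.14,-1.5,0.15],[0.18,-1.95,0.2],[0.21,-2.25,0.24]], "yaw": [-0.5,-1,-1.5,-1.9,-2.2], "claw": [1,1,1,1,1]}}

```text
time_s: 15.2
tcp_pos: [0.3959, 0.1992, 0.2058]
eef_rot: [[0.784, 0.621, 0.002], [0.621, -0.784, 0.009], [0.007, -0.006, -1.0]]
contact_force: [-0.1, -0.2, -3.1]
opening: 0.0161
```

```bash
python3 go.py .393 .208 .187 39.2
```

```text
t 15.2 p [0.3959 0.1992 0.2058] az 38.38 F [-0.1 -0.2 -3.1] open 0.016071394761956213
slide [ 0.077 -0.215  0.472] yaw -0.16
```

>>> {"name": "servo_tool", "arguments": {"slide": [[0.02,-0.1,0.08],[0.05,-0.16,0.2],[0.08,-0.21,0.32],[0.08,-0.21,0.42],[0.08,-0.21,0.46]], "yaw": [0,-0.1,-0.16,-0.16,-0.16], "claw": [1,1,1,1,1]}}

```text
time_s: 15.7
tcp_pos: [0.3931, 0.2074, 0.1868]
eef_rot: [[0.776, 0.631, 0.001], [0.631, -0.776, 0.008], [0.006, -0.006, -1.0]]
contact_force: [-0.0, -1.1, -2.6]
opening: 0.0157
```

```bash
python3 go.py .4549 .2583 .187 39.2; python3 - <<'E'
from h import *
import pickle
r=cam("wrist"); save(r,"w11.png",s=1.5); pickle.dump(r,open("w11.pkl","wb"))
r=cam("scene"); save(r,"s11.png",(100,90,260,230),4.5)
E
```

```text
t 15.7 p [0.3931 0.2074 0.1868] az 39.14 F [-0.  -1.1 -2.6] open 0.01572686385215781
slide [ 2.001 -0.011  0.007] yaw -0.01
```

View pics/w11.png

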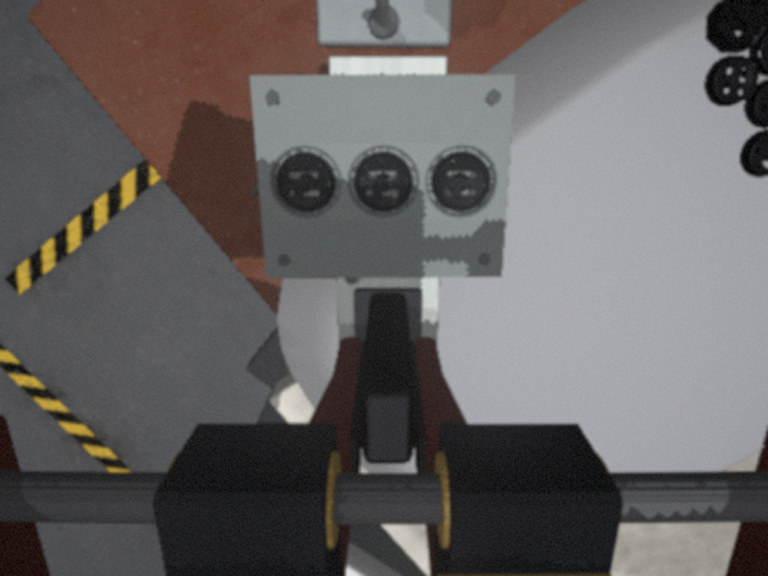

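View pics/s11.png

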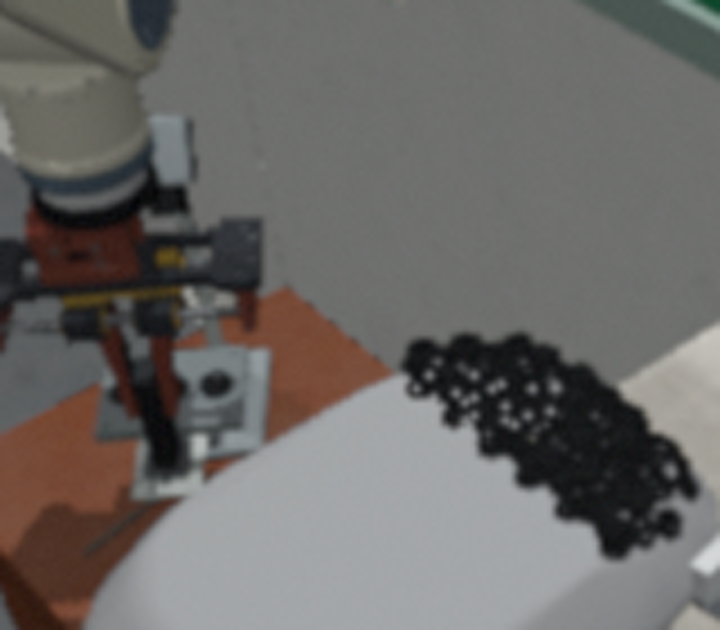

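Wrist view: pin at (383,20) straight ahead of cap b (383,181), foot front edge level at row 45 — square. Check lateral then advance 80 mm.

```bash
python3 - <<'E'
from h import *
from tgt import off
import pickle
r=pickle.load(open("w11.pkl","rb")); f=lambda p:np.array(p)/1.5
o,y,c=off(r,[[306,181],[383.5,181],[461,181]]); print("off",o.round(4),"plate yaw",y,c[1].round(4))
e=onz(r,f([[319,45],[449,45]]),.010); d=e[0]-e[1]; print("front edge",e.round(4).tolist(),np.linalg.norm(d),"yaw",np.degrees(np.arctan2(-d[0],d[1])),"mid",e.mean(0).round(4))
print("pin from edge", (e.mean(0)[:2]+.012*np.array([np.cos(np.radians(39.2)),np.sin(np.radians(39.2))])).round(4))
pb=onz(r,f([[384,22]]),.012); print("pin base",pb.round(4)); print("proj tip",proj(r,[[.502,.2985,.08],[.502,.2985,.01]])*1.5)
save(r,"w11c.png",(200,0,310,60),6)
E
```

```text
off [ 0.0616 -0.0014  0.0494] plate yaw 39.177174997885245 [0.4401 0.2479 0.1381]
front edge [[0.4662, 0.3208, 0.01], [0.5152, 0.2605, 0.01]] 0.07768336712528139 yaw 39.09805138108973 mid [0.4907 0.2906 0.01  ]
pin from edge [0.5    0.2982]
pin base [[0.5002 0.2982 0.012 ]]
proj tip [[384.30070295 -10.5472342 ]
 [385.59858437  19.67623759]]
```

View pics/w11c.png

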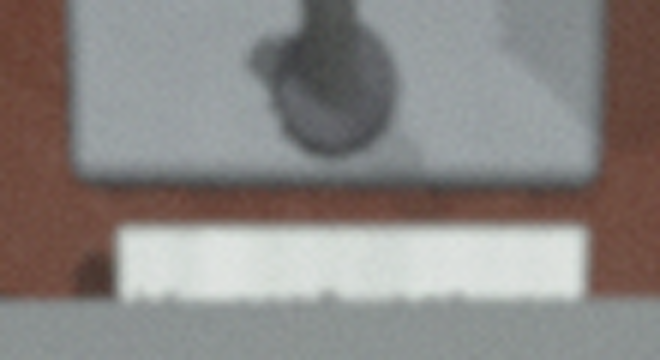

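Pin refined to (0.5008,0.2983); advance ~78 mm in two gentle calls.

>>> {"name": "servo_tool", "arguments": {"slide": [[0.06,0,0],[0.2,0,0],[0.42,0,0],[0.68,0,0],[0.95,0,0]], "yaw": [0,0,0,0,0], "claw": [1,1,1,1,1]}}

```text
time_s: 16.3
tcp_pos: [0.4237, 0.2322, 0.1874]
eef_rot: [[0.776, 0.631, 0.002], [0.631, -0.776, 0.009], [0.007, -0.006, -1.0]]
contact_force: [1.7, -0.5, -2.2]
opening: 0.0157
```

```bash
python3 go.py .454 .258 .187 39.2
```

```text
t 16.3 p [0.4237 0.2322 0.1874] az 39.14 F [ 1.7 -0.5 -2.2] open 0.015727260994787714
slide [ 0.994 -0.021  0.018] yaw -0.01
```

>>> {"name": "servo_tool", "arguments": {"slide": [[0.25,0,0],[0.5,0,0],[0.74,0,0],[0.9,0,0.01],[0.98,0,0.01]], "yaw": [0,0,0,0,0], "claw": [1,1,1,1,1]}}

```text
time_s: 16.8
tcp_pos: [0.4546, 0.2574, 0.1872]
eef_rot: [[0.776, 0.631, 0.001], [0.631, -0.775, 0.009], [0.007, -0.006, -1.0]]
contact_force: [1.1, 0.5, -2.1]
opening: 0.0162
```

```bash
python3 go.py .454 .258 .187 39.2; python3 - <<'E'
from h import *
import pickle
r=cam("wrist"); save(r,"w12.png",s=1.5); pickle.dump(r,open("w12.pkl","wb"))
r=cam("scene"); save(r,"s12.png",(110,90,240,200),5.5);pickle.dump(r,open("s12.pkl","wb"))
r=cam("side"); save(r,"d12.png",(170,70,300,190),5)
E
python3 go.py .454 .258 .187 39.2
```

```text
t 16.8 p [0.4546 0.2574 0.1872] az 39.15 F [ 1.1  0.5 -2.1] open 0.01615039670670304
slide [-0.002 -0.02   0.004] yaw -0.01
t 16.95 p [0.4539 0.2569 0.1871] az 39.14 F [ 1.4  0.5 -2.9] open 0.016157868598198892
slide [ 0.019 -0.02   0.004] yaw -0.01
```

View pics/w12.png

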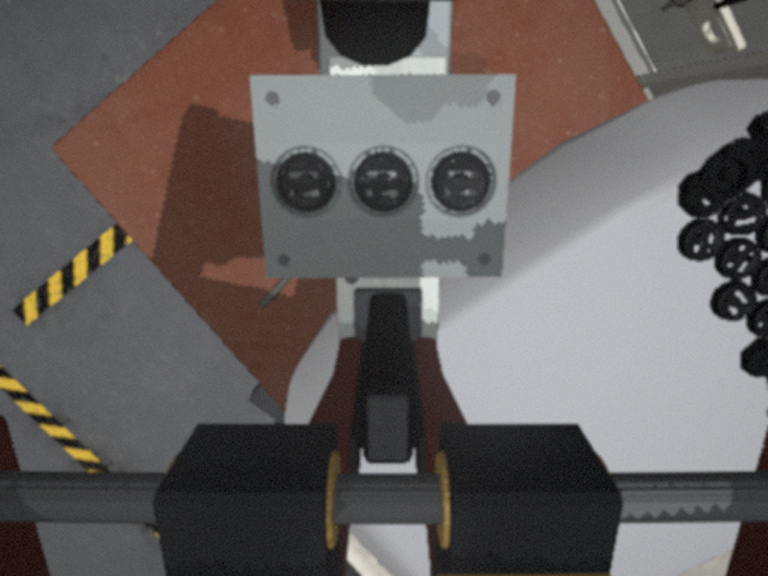

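View pics/s12.png

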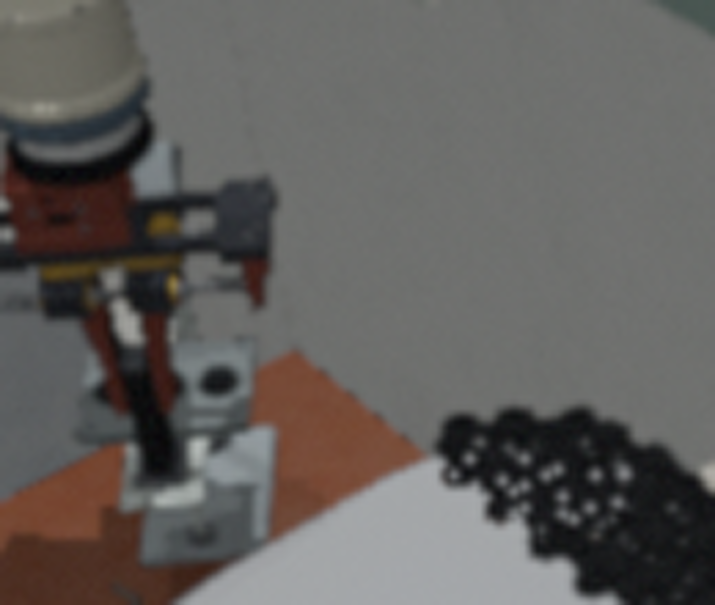

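View pics/d12.png

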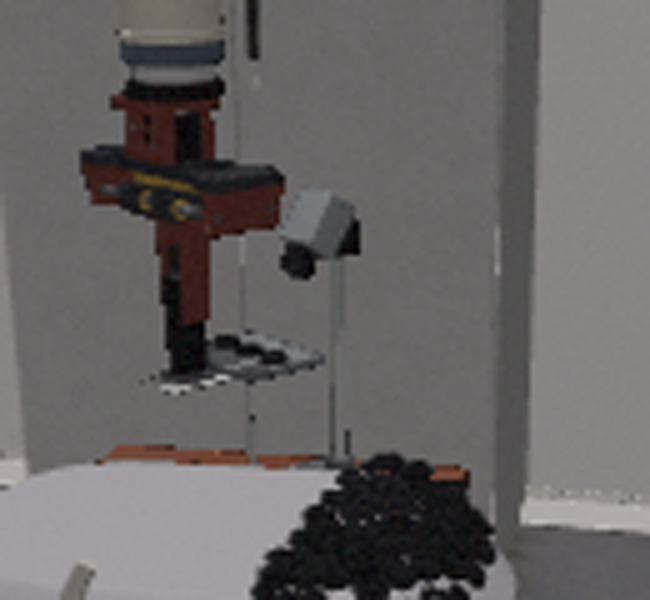

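In the side view I need to confirm which thin vertical is the pin; project my estimates.

```bash
python3 - <<'E'
from h import *
from tgt import off
import pickle
r=pickle.load(open("w12.pkl","rb"))
o,y,c=off(r,[[306,181],[383.5,181],[461,181]]); print("off",o.round(4),"plate yaw",y,"centre",c[1].round(4))
q=cam("side"); f=lambda P:(proj(q,P)-[170,70])*5
u=np.array([np.cos(np.radians(39.2)),np.sin(np.radians(39.2)),0])
pin=np.array([.501,.2983,.08])
print("side: tip,base,column base/top,plate c",f([pin,pin-[0,0,.07],pin+.094*u-[0,0,.07],pin+.094*u+[0,0,.16],[*c[1][:2],.129]]).round(0).tolist())
save(q,"d13.png",(200,120,260,180),10)
E
```

```text
off [ 0.0625 -0.0014  0.0494] plate yaw 39.18233272082496 centre [0.5016 0.2979 0.1381]
side: tip,base,column base/top,plate c [[252.0, 413.0], [255.0, 492.0], [340.0, 468.0], [336.0, 204.0], [250.0, 356.0]]
```

View pics/d13.png

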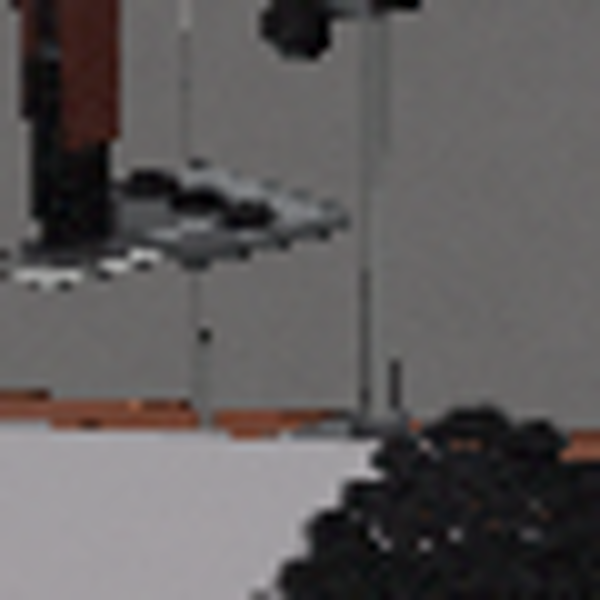

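The pin tip is the dark dot at (205,335) in this crop, straight below cap b (198,200), where projected. Hold one call to settle, then check.

>>> {"name": "servo_tool", "arguments": {"slide": [[0,0,0],[0,0,0],[0,0,0],[0,0,0],[0,0,0]], "yaw": [0,0,0,0,0], "claw": [1,1,1,1,1]}}

```text
time_s: 17.5
tcp_pos: [0.4537, 0.2568, 0.1872]
eef_rot: [[0.776, 0.631, 0.001], [0.631, -0.776, 0.008], [0.006, -0.006, -1.0]]
contact_force: [-0.1, -0.8, -2.8]
opening: 0.0158
```

```bash
python3 go.py .454 .258 .187 39.2; python3 - <<'E'
from h import *
from tgt import off
r=cam("wrist"); save(r,"w14.png",s=1.5)
s=ctrl.get_state(); print(np.round(s["qvel"],2), np.round(s["eef_rot"],3).tolist())
g=cv2.medianBlur(cv2.cvtColor(r["pixels"],cv2.COLOR_RGB2GRAY),5)
h=cv2.HoughCircles(g[90:160,170:350],cv2.HOUGH_GRADIENT,1,35,param1=80,param2=12,minRadius=15,maxRadius=27)
print(h)
o,y,c=off(r,[[306,181],[383.5,181],[461,181]]); print(o.round(4),y,c[1].round(4))
P=cloud(r); 
for px in ([272,98],[495,98],[284,250],[484,250]): print(P[int(px[1]/1.5)+3,int(px[0]/1.5)].round(4))
E
```

```text
t 17.5 p [0.4537 0.2568 0.1872] az 39.14 F [-0.1 -0.8 -2.8] open 0.015783388260375005
slide [ 0.025 -0.02   0.006] yaw -0.01
[ 0.03  0.12  0.01 -0.01 -0.04 -0.01] [[0.776, 0.631, 0.001], [0.631, -0.776, 0.008], [0.006, -0.006, -1.0]]
[[[ 85.5  30.5  24. ]
  [ 33.5  31.5  19.6]
  [138.5  28.5  22.8]]]
[ 0.0617 -0.0014  0.0494] 39.172463968115856 [0.5007 0.2972 0.1382]
[0.4967 0.3485 0.136 ]
[0.5502 0.2829 0.1351]
[0.4509 0.3105 0.1344]
[0.5034 0.2461 0.1342]
```

View pics/w14.png

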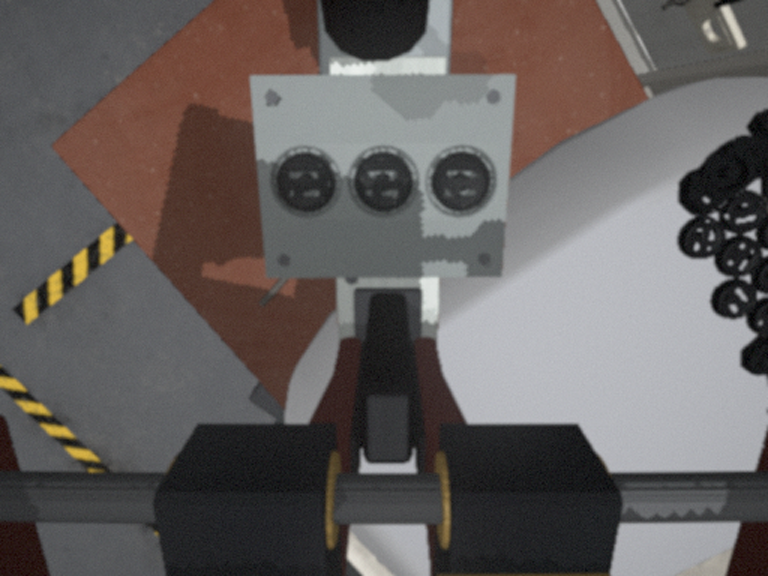

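Plate middle (0.5007,0.2972) against pin (0.501,0.298), underside about 46 mm above the tip, arm still, caps seated. Handing in.

```bash
python3 -c "
from bench import ctrl
print(ctrl.finish_job())"
```

```text
the job is handed in; nothing more can be done
None
```

I gripped the lifter by its upright grip, slid its blade through the tunnel under the nest plate, and lifted the plate off the rest. I then carried it over the grey lump and handed the job in at 17.5 s while holding the plate over the camera stand's pin.

**Last checks before handing in:**
- **Position:** the plate's middle was about 1–2 mm from my estimate of the pin's position.
- **Height:** the underside was about 45–47 mm above the pin's tip, taking the tip at its nominal height. The side view put the tip up to about 4 mm lower, still within the judged 30–62 mm.
- **Attitude:** yaw matched the stand to about 0.1°, and the plate was level to about 1–2°.
- **Grip and stillness:** joint speeds were near zero and the fingers held the grip at about 16 mm.
- **Caps:** all three looked seated in their pockets. The circle fit I tried for their exact centres was rough, so I judged this from the image.

**What went wrong on the way:**
- The first descent onto the grip went about 1 cm too low with a slight tilt. I corrected it before closing.
- The first lift started before the fingers had fully closed. I lowered and gripped again, and nothing slipped.

I saw no bystanders move in the pictures, but I did not measure them again at the end.

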